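# Level and lock a sprung viewing stand for the next cup

### The job

The viewing stand's hinged plate is sprung up at a slant with a finished lot on it: first take the flat wooden case off and lay it flat in the shallow wooden tray. Then push the plate down level until the spring catch at its free edge holds it, swing the lock arm by its knob fully in across the plate, and last take the squat barrel-shaped cup that stands on the table by the slim tall cup and the lidded pot (not one from the lined box) and set it gently upright on the round pad of the plate, without dropping it. Leave all the other things on the table where they are.

Things in the scene. Friction and masses are not known exactly. Their poses are not given: they have to be found in the camera images.
- stand: fixed viewing stand, base 260 x 230 x 12 mm. Origin on the table; its x runs from the plate's free edge to the hinge, y to the lock arm's side, z up. Hinge line parallel to y at x = +90, z = 56 mm. The catch housing is at x = -140 to -105 mm, |y| < 22 mm, up to 100 mm high, its sloped nose reaching over the free edge to x = -88 mm
- plate (a joint): tilt in rad of the sprung aluminium plate (160 mm wide, 8 thick, free edge 180 mm from the hinge line, ledge 8 mm high at the hinge end): 0 = up, sloping down 0.35 rad towards the hinge; 0.35 = level; 0.40 = end stop. Pressing at plate_press takes 3 N at first, about 10 N at the end; just past level (0.36 to 0.37) the spring catch snaps over the free edge and keeps it level
- plate_press (a point): a point on the plate's upper face, mid width, 145 mm from the hinge line (35 mm from the free edge); x and z axes as the plate's own (z is the face's normal). At level it is 60 mm above the table
- pad (a point): centre of the dark round rubber pad (90 mm across, flush) on the plate's upper face, mid width, 85 mm from the hinge line; axes as the plate's own. At level it is 60 mm above the table
- lock (a joint): angle of the lock arm on its vertical pivot, rad: 0 = swung out, pointing along the stand's +x beside the plate; 1.57 = fully in, pointing along the stand's -y across the plate. Turns clockwise seen from above. Stays where it is left (stiff: about 1 N at the knob)
- lock_knob (a point): middle of the upright black knob (16 mm thick, 34 mm tall, free all round) at the lock arm's end, 55 mm from the pivot, 91 mm above the table. The flat arm below it lies 68 to 74 mm above the table
- lock_pivot (a point): point on the lock arm's vertical pivot axis, at the height of lock_knob (91 mm)
- case_center (a point): centre of the flat closed wooden case, 80 (its x) x 55 (its y) x 30 mm (its z), 120 g. It starts on the slanting plate, against the ledge, tilted with it, its x axis along the stand's x
- tray_in (a point): centre of the inner floor (5 mm above the table) of the fixed shallow wooden tray, 160 (x) x 150 (y) mm outside, walls 5 mm thick, 22 mm high; axes as the tray's sides
- cup_center (a point): centre, half-way up, of the squat barrel-shaped terracotta cup standing alone on the table (not those in the lined box), 60 mm high, 60 mm thick at its waist (half-way up), 48 mm across the foot, open at the top, z up; about 160 g
- tall_cup: bystander: slim tall terracotta cup, 42 mm across, 90 mm high; origin at the centre of its underside
- saucer_pot: bystander: low lidded terracotta pot with a small knob, 66 mm across, 52 mm high; origin under its centre
- burner: bystander: dark three-legged bronze incense burner, 140 mm over its handles (along its y), 140 mm high; origin under its centre
- brush: bystander: brush 170 mm long, lying
- loupe: bystander: black loupe, 44 mm across, 45 mm high; origin under its centre
- wood_box: bystander: closed pale wooden box, 110 x 120 x 70 mm; origin under its centre
- spatula: bystander: wooden-handled spatula 180 mm long, lying
Not all that is in view belongs to the job. What is shaped like the part that bears case_center but red is not meant.

How it is judged:
By the outcome, as a careful person would: the job done as asked, in the order asked, and still so for the second after the job is handed in, with the robot touching nothing.
It also fails if it takes over 72 s, if anything falls off the work surface, if the arm or the gripper's body presses on something with over 40 N, if the wrist force passes 120 N, or if a joint passes its speed limit or range.

### The arm

A 6-joint arm with a two-finger parallel gripper is mounted at the origin on the work surface. World frame = base frame: x ahead of the robot, y to its left, z up, the work surface at z = 0. Lengths are in m, angles in rad, forces in N, time in s.
With the tool pointing down it reaches from about 0.3 to 0.775 m from the base axis. Payload 14.6 kg.
Tool frame: the origin (TCP) lies midway between the tips of the shut fingers; the grasp point (between the pads) lies 19 mm behind it; x points along the fingers, y is the direction in which the jaws open and shut, and the axes are right-handed (so a half turn about x gives the same grasp; the last joint's range is limited). The gripper opens to 94 mm and grips with 3 to 60 N. Pads are 16 mm wide; open, the fingers measure 119 mm over their backs; the gripper's body (75 mm by 177 mm) begins 78 mm behind the grasp point.
Start: joints at [-0.067, 0.3, 1.521, -0, 1.321, -0.067], TCP at [0.55, -0, 0.205] pointing down, gripper open.
Joint ranges: [-3.03, 3.03], [-0.79, 2.21], [0.23, 2.52], [-1.04, 4.18], [0, 3.07], [-2.55, 2.55]. Speed limits (rad/s): [2.22, 2.22, 2.57, 3.14, 3.14, 3.14].

### API

Orientations are given as a 3x3 rotation matrix whose columns are the frame's x, y, z axes.
In Python, from station import get_obs, read_camera, get_calibration, job_done gives the robot as it stands.
- The arm moves only by the tool carry_out, never from a script. Its argument "moves" is a list of rows, each an object with "fingers": the finger opening in m, from 0 to 0.094; "travel": the shift along the tool's x, y, z in m, a list of three; "twist": the turn about the tool's x in degrees. In form: [{"fingers": fingers, "travel": [x, y, z], "twist": twist}, ...]. A call has exactly 10 rows; each row is the pose to reach, as a shift and turn from the pose commanded when the call began, along the tool's axes at that moment; what a row does not reach only later rows make up. A row lasts 1/8 s, in which the tool goes at most 62.5 mm and 10.7 degrees, less where a joint would pass 70% of its speed; a pose out of reach is approached as far as the arm can. A call with a gripper value outside its range is refused whole. The fingers move at their own pace and stop on an object; "force" is the grip in N (left out, the last holds). Time passes only in rows, so rows that repeat a pose let the fingers close, or fill a call up. It gives the time, the measured TCP pose, the force and the opening at its end, in the units of the state.
- get_obs(): the state, without advancing time (a new reading comes with each control period).
- read_camera(name): name is "scene" or "side" or "wrist"; returns the picture (480x640x3 uint8, red, green, blue); there is no depth.
- get_calibration(name): a dict with "fovy" (degrees; the focal length in pixels is half the picture's height over the tangent of half this angle, whatever the lens; pixels are square), "cx", "cy" (the principal point, pixels), "k1" (the pictures are not rectified: a ray, as slopes to the right and down, at radius r is drawn at 1 + k1 r^2 times it, then the intrinsics apply), "world_from_camera" (4x4, takes a point from camera to world coordinates); the wrist camera has in their place "T_tool_cam" (4x4, takes a point from camera to tool coordinates, whose origin is the TCP and whose axes are the tool frame's). Camera axes: x right, y down, z forward; pixel columns grow to the right and rows downward; lengths in m; the calibration is good to about 2 mm. A picture is of the moment at which its call begins: read the wrist's pose just before it. get_calibration takes no time and is no camera call.
- job_done(): hands the job in, once; it reports no verdict.
The state is a dict: "t": time; "joint_pos": joint angles; "joint_velocities": joint speeds; "joint_efforts": joint torques, N m; "tool_pos": TCP position; "tcp_rot": TCP orientation; "force": force on the tool from outside, world axes, zero at the start; "moment": the same for the moment, N m; "width": finger opening in m.
Only numpy, scipy, OpenCV 4.12 (cv2) and the standard library are available. Lean on these libraries where they do the work, as an engineer would, in place of code of your own. Each camera call takes 0.05 s, during which the arm holds its last target.

## Working session

There is one attempt and no reset: what is moved stays moved. The work goes in short steps, Python scripts to look and compute and a tool call to move; the robot and the scene stay as the last step left them, time stands still between calls to the robot, and variables do not carry over. Pictures are saved under pics/ and viewed, and the job is handed in when it is done.

Besides the shell and the picture viewer there is one more tool, called after "Request:" as name([rows], argument=value, ...), one row to a line, values as JSON. carry_out: Moves the arm, as the interface text tells. Its arguments: {"type":"object","properties":{"moves":{"type":"array","items":{"type":"object","properties":{"fingers":{"type":"number"},"travel":{"type":"array","items":{"type":"number"}},"twist":{"type":"number"}}}},"force":{"type":"number"}},"required":["moves"]}

```bash
mkdir -p pics; ls; cat > h.py <<'E'
import numpy as np, cv2
from station import *
def snap(n,f):
    o=get_obs(); im=read_camera(n); cv2.imwrite('pics/'+f,im[:,:,::-1]); return o,im
E
python3 - <<'E'
from h import *
print(get_obs())
for n in ['scene','side','wrist']:
    snap(n,n+'0.png'); print(n,get_calibration(n))
E
```

```text
pics
{'t': 0.0, 'joint_pos': array([-6.66212907e-02,  3.00455876e-01,  1.52155537e+00,  2.42394413e-06,
        1.32070494e+00, -6.66093327e-02]), 'joint_velocities': array([-0.00064492, -0.0007589 ,  0.00096809, -0.00051211, -0.00061867,
       -0.00055451]), 'joint_efforts': array([-1.53750298e-03, -5.31805658e+01, -3.52735734e+01,  7.07558286e-02,
        2.43994006e-02, -4.79655944e-05]), 'tool_pos': array([5.49746597e-01, 2.90070789e-06, 2.04905561e-01]), 'tcp_rot': array([[-1.12088329e-03,  9.99999372e-01, -1.26025177e-05],
       [ 7.71391226e-05, -1.25160615e-05, -9.99999997e-01],
       [-9.99999369e-01, -1.12088425e-03, -7.71250451e-05]]), 'force': array([ 0.01756209,  0.07143197, -0.31924172]), 'moment': array([-0.05311291,  0.0237363 ,  0.02878308]), 'width': 0.09428151371761861}
scene {'fovy': 55.60615641888404, 'cx': 316.8893091027062, 'cy': 243.2553381717524, 'k1': -0.06613556633510217, 'world_from_camera': array([[ 0.90401149,  0.31205736, -0.29220445,  0.88410922],
       [ 0.42717231, -0.68644827,  0.5884833 , -0.66725955],
       [-0.01694269, -0.65681731, -0.75385
[... 227 characters left out ...]
3519, -0.24329914,  0.31160652,  0.14719284],
       [-0.39531148,  0.5745806 , -0.71664912,  0.86252287],
       [-0.00468295, -0.78144908, -0.62395145,  0.85159713],
       [ 0.        ,  0.        ,  0.        ,  1.        ]])}
wrist {'fovy': 64.4777857565023, 'cx': 318.03082372000694, 'cy': 241.13540265339756, 'k1': -0.023473405168579282, 'T_tool_cam': array([[ 6.99849855e-04, -2.47976142e-01,  9.68765887e-01,
        -1.79582619e-01],
       [ 9.99999745e-01,  3.59848477e-05, -7.13202542e-04,
        -8.37132611e-05],
       [ 1.41996322e-04,  9.68766139e-01,  2.47976104e-01,
        -7.22551482e-02],
       [ 0.00000000e+00,  0.00000000e+00,  0.00000000e+00,
         1.00000000e+00]])}
```

View pics/scene0.png

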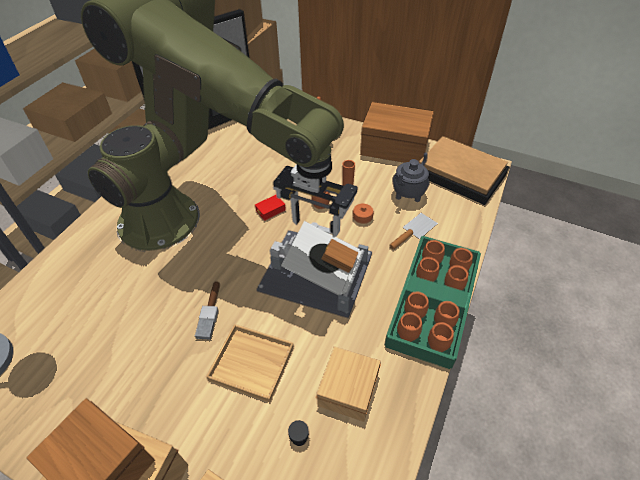

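View pics/side0.png

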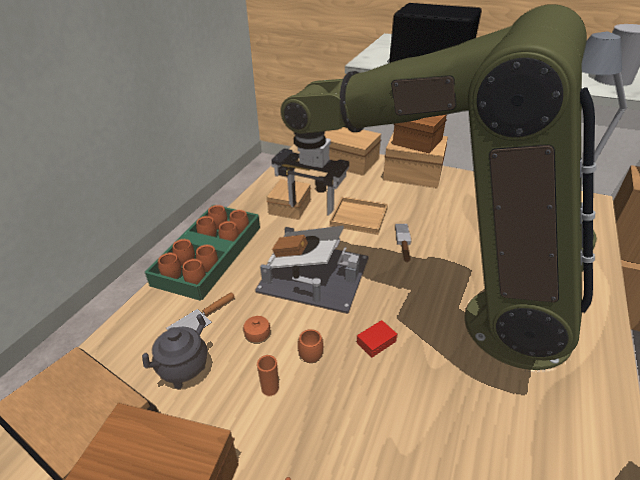

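View pics/wrist0.png

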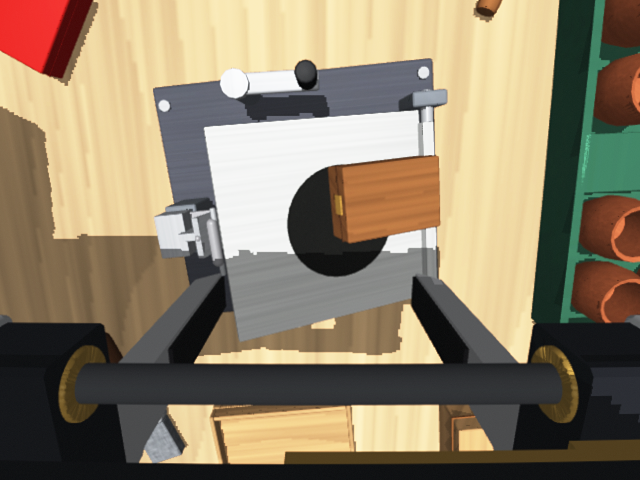

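```bash
cat >> h.py <<'E'
def T_of(n,o=None):
    c=get_calibration(n)
    if n!='wrist': return c,np.array(c['world_from_camera'])
    T=np.eye(4);T[:3,:3]=o['tcp_rot'];T[:3,3]=o['tool_pos']
    return c,T@np.array(c['T_tool_cam'])
def K(c):
    f=240/np.tan(np.radians(c['fovy']/2)); return f
def ray(n,uv,o=None):
    c,T=T_of(n,o);f=K(c)
    d=np.array([(uv[0]-c['cx'])/f,(uv[1]-c['cy'])/f]);s=d.copy()
    for _ in range(30): s=d/(1+c['k1']*(s@s))
    return T[:3,3],T[:3,:3]@np.array([s[0],s[1],1.])
def onz(n,uv,z,o=None):
    p,d=ray(n,uv,o); return p+d*(z-p[2])/d[2]
def proj(n,P,o=None):
    c,T=T_of(n,o);f=K(c);q=np.linalg.inv(T)@np.append(P,1);s=q[:2]/q[2]
    s=s*(1+c['k1']*(s@s)); return np.array([c['cx']+f*s[0],c['cy']+f*s[1]])
def tri(*rs):
    A=np.zeros((3,3));b=np.zeros(3)
    for p,d in rs:
        d=d/np.linalg.norm(d);M=np.eye(3)-np.outer(d,d);A+=M;b+=M@p
    x=np.linalg.solve(A,b); return x,[np.linalg.norm(np.cross(x-p,d/np.linalg.norm(d))) for p,d in rs]
def crop(src,dst,x0,y0,x1,y1,k):
    im=cv2.imread('pics/'+src)[y0:y1,x0:x1]; cv2.imwrite('pics/'+dst,cv2.resize(im,None,fx=k,fy=k,interpolation=cv2.INTER_CUBIC))
E
python3 - <<'E'
from h import *
crop('side0.png','s1.png',240,200,380,320,5)
crop('side0.png','s2.png',220,300,400,420,4)
crop('scene0.png','c1.png',250,210,390,320,5)
crop('wrist0.png','w1.png',140,40,460,280,2.5)
crop('scene0.png','c2.png',190,310,310,410,5)
E
```

```text
(no output)
```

View pics/s1.png

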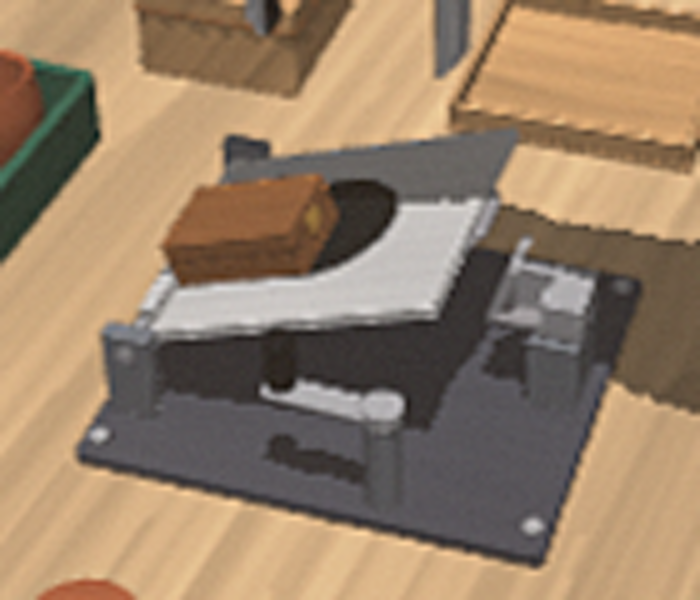

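View pics/s2.png

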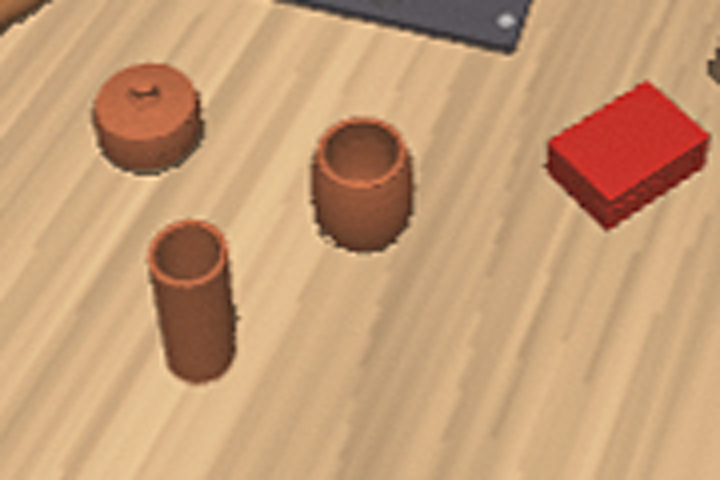

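View pics/c1.png

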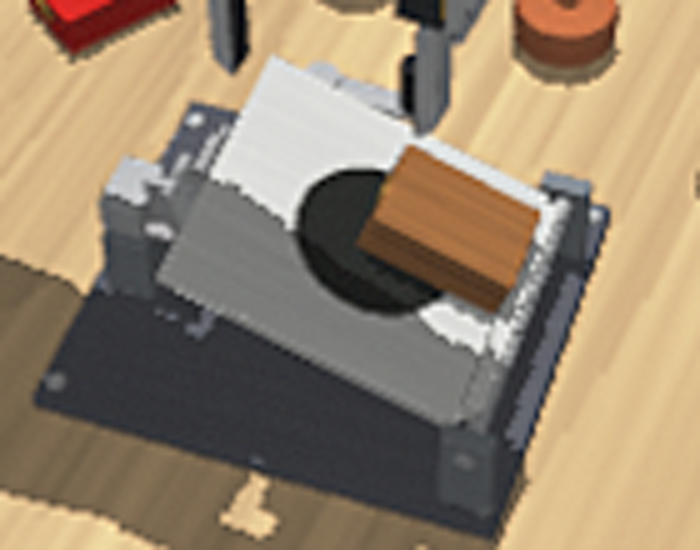

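View pics/w1.png

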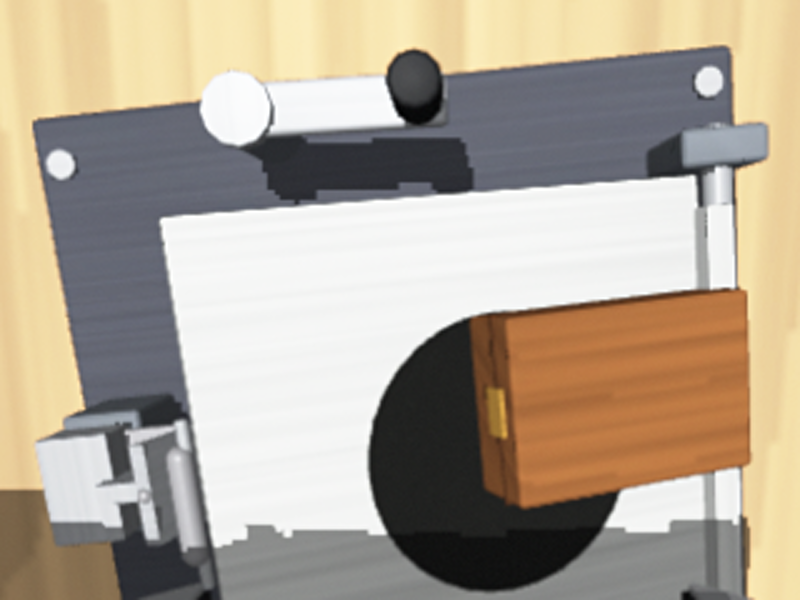

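View pics/c2.png

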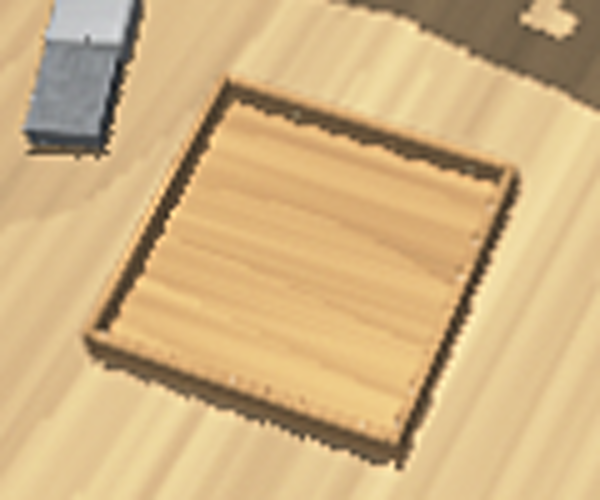

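```bash
cat > fit.py <<'E'
from h import *
from scipy.optimize import least_squares
o0=dict(tool_pos=np.array([.549747,0,.204906]),tcp_rot=np.array([[-1.12e-3,1,0],[0,0,-1],[-1,-1.12e-3,0]]))
W=lambda x,y:('wrist',(140+x/2.5,40+y/2.5))
C=lambda x,y:('scene',(250+x/5,210+y/5))
S=lambda x,y:('side',(240+x/5,200+y/5))
C2=lambda x,y:('scene',(190+x/5,310+y/5))
def rz(a): return np.array([[np.cos(a),-np.sin(a),0],[np.sin(a),np.cos(a),0],[0,0,1]])
def res(obs,f):
    r=[]
    for P,(n,uv) in obs: r+=list((proj(n,f(np.array(P)/1e3),o0)-uv)*(0.5 if n=='wrist' else 1))
    return np.array(r)
obs=[((-130,115,12),W(36,122)),((130,115,12),W(730,47)),((130,115,12),C(608,207)),((-130,115,12),C(195,103)),((-130,-115,12),C(38,400)),((-130,115,12),S(541,545)),((130,115,12),S(80,447)),((-130,-115,12),S(640,283))]
fs=lambda p:(lambda P:rz(p[2])@P+[p[0],p[1],0])
s=least_squares(lambda p:res(obs,fs(p)),[.55,.08,.1]); ps=s.x
if __name__=='__main__':
    print('stand',ps,np.degrees(ps[2]));print(s.fun.round(1))
# plate frame: origin hinge, at tilt
def plate(p,th=.35):
    c,sn=np.cos(th),np.sin(th)
    R=np.array([[c,0,sn],[0,1,0],[-sn,0,c]])  # plate x to hinge slopes down
    return lambda P: fs(p)(R@P+[.09,0,.056])
if __name__=='__main__':
    pl=[((-180,80,4),W(160,218)),((-180,80,4),C(273,57)),((-180,-80,4),C(155,278)),((-180,80,4),S(437,318)),((-180,-80,4),S(518,130))]
    print('plate',res(pl,plate(ps)).round(1))
    # case: top corners
    cs=[((-40,27.5,15),W(505,316)),((40,27.5,15),W(746,290)),((40,-27.5,15),W(748,464)),((-40,-27.5,15),W(522,508)),
     ((-40,27.5,15),C(410,147)),((40,27.5,15),C(540,215)),((-40,-27.5,15),C(368,213)),((40,-27.5,15),C(508,285)),((-40,-27.5,-15),C(360,243)),((40,-27.5,-15),C(500,312)),
     ((-40,27.5,15),S(298,240)),((40,27.5,15),S(165,243)),((-40,-27.5,15),S(322,177)),((40,-27.5,15),S(197,187)),((40,27.5,-15),S(183,284)),((-40,27.5,-15),S(303,275))]
    fc=lambda q:(lambda P: plate(ps)(rz(q[2])@P+[q[0],q[1],.019]))
    r=least_squares(lambda q:res(cs,fc(q)),[-.05,0,0]);print('case',r.x,r.fun.round(1))
    print('case center',fc(r.x)(np.zeros(3)),'axis',fc(r.x)(np.array([1,0,0]))-fc(r.x)(np.zeros(3)))
    # tray top corners z=22
    tr=[((-80,75,22),C2(228,80)),((80,75,22),C2(518,172)),((80,-75,22),C2(398,445)),((-80,-75,22),C2(88,338))]
    t=least_squares(lambda q:res(tr,fs(q)),[.55,-.2,.1]);print('tray',t.x,t.fun.round(1))
    k=tri(ray(*W(415,78),o0),ray(*C(410,85)));print('knob',k)
    # pivot top z?
    for z in (.074,.08): print('pivot',onz(*W(236,105),z,o0),onz(*S(383,405),z))
    print('knobtop',onz(*W(414,75),.108,o0))
    # cup: rim ellipse centre at z=.06 in side
    print('cup rim',onz('side',(220+363/4,300+152/4),.06),'foot',onz('side',(220+365/4,300+240/4),0))
    print('tall',onz('side',(220+188/4,300+253/4),.09),'pot',onz('side',(220+148/4,300+100/4),.045))
    print('red',onz('side',(220+628/4,300+140/4),.03))
    print('press',plate(ps)(np.array([-.145,0,.004])),plate(ps,0)(np.array([-.145,0,.004])),'pad',plate(ps,0)(np.array([-.085,0,.004])))
E
python3 fit.py
```

```text
stand [0.53719895 0.0201012  0.10278457] 5.889122291472564
[-1.   0.6  1.3 -0.2  0.6 -0.6 -1.5 -1.1 -2.1 -0.5 -0.3  1.  -2.1 -0.6
 -0.1 -2.3]
plate [-16.8  -6.6  -6.7  -5.8  -5.9  -6.8   5.1   1.3   5.2   1.9]
case [-0.03429133  0.00574719 -0.00986036] [-0.3  0.  -0.8 -0.3 -0.5 -0.2 -0.8 -0.5 -1.1 -0.1 -0.1  0.2  0.3  1.9
  0.1  1.8 -1.8  1.9 -2.5  2.1 -2.4 -0.1 -1.5  1.8 -0.2  0.2 -0.2  1.
 -0.9  2.2  0.6  1.8]
case center [0.60057261 0.03241575 0.0856065 ] axis [ 0.93538127  0.08657026 -0.34288114]
tray [ 0.51908609 -0.29467343  0.0996177 ] [-0.5 -1.3  1.1 -0.8  0.5  1.4 -1.1  0.2]
knob (array([0.53993781, 0.12398187, 0.08369463]), [np.float64(0.0006045757548126326), np.float64(0.000604575754812498)])
pivot [0.48535095 0.11837708 0.074     ] [0.48527602 0.11437649 0.074     ]
pivot [0.48659763 0.1174858  0.08      ] [0.48266735 0.12014924 0.08      ]
knobtop [0.54097076 0.12081328 0.108     ]
cup rim [0.42888512 0.27565086 0.06      ] foot [0.42285483 0.28892381 0.        ]
tall [0.47373596 0.39215716 0.09      ] pot [0.5668158  0.27872888 0.045     ]
red [0.30041281 0.18434124 0.03      ]
press [0.49259813 0.01550071 0.10947767] [0.48248922 0.014458   0.06      ] pad [0.54217256 0.02061422 0.06      ]
```

```bash
python3 - <<'E'
s=open('fit.py').read()
s=s.replace("ps=s.x\n","""ps=s.x
pl=[((-180,80,4),W(160,218)),((-180,80,4),C(273,57)),((-180,-80,4),C(155,278)),((-180,80,4),S(437,318)),((-180,-80,4),S(518,130))]
def plate(p,th=.35):
    c,sn=np.cos(th),np.sin(th)
    R=np.array([[c,0,sn],[0,1,0],[-sn,0,c]])
    return lambda P: fs(p)(R@P+[.09,0,.056])
def allr(q):
    return np.r_[res([((P[0]+q[3]*1e3,P[1]+q[4]*1e3,P[2]),m) for P,m in obs],fs(q)),res(pl,plate(q,q[5]))]
s=least_squares(allr,[*ps,0,0,.35]); print('joint',s.x,s.fun.round(1)); ps=s.x[:3]
""",1)
open('fit.py','w').write(s)
E
python3 fit.py
```

```text
joint [ 0.5595642   0.01226022  0.10270462 -0.02144914  0.01009159  0.30824585] [-1.   0.6  1.3 -0.2  0.6 -0.6 -1.5 -1.1 -2.1 -0.5 -0.3  1.  -2.1 -0.6
 -0.1 -2.3  0.  -0.1 -1.4  0.1 -0.3 -0.1 -1.  -0.6 -0.5  0.7]
stand [0.5595642  0.01226022 0.10270462] 5.884541228594299
[-1.   0.6  1.3 -0.2  0.6 -0.6 -1.5 -1.1 -2.1 -0.5 -0.3  1.  -2.1 -0.6
 -0.1 -2.3  0.  -0.1 -1.4  0.1 -0.3 -0.1 -1.  -0.6 -0.5  0.7]
plate [ 0.4 -0.5 -0.6 -1.5  0.5 -1.6 -2.  -3.  -1.4 -1.5]
case [-0.05710929  0.01641203 -0.00859007] [-0.  -0.   0.8 -0.5  1.   0.5 -0.4  0.5 -1.1 -2.3  0.1 -1.9  0.4 -0.2
  0.3 -0.2 -1.7 -0.2 -2.3  0.1 -2.6 -2.3 -1.8 -0.3 -0.3 -2.  -0.5 -1.1
 -1.2  0.2  0.5 -0.3]
case center [0.60052383 0.03298078 0.09343073] axis [ 0.93526891  0.08776014 -0.34288516]
tray [ 0.51908609 -0.29467343  0.0996177 ] [-0.5 -1.3  1.1 -0.8  0.5  1.4 -1.1  0.2]
knob (array([0.53993781, 0.12398187, 0.08369463]), [np.float64(0.0006045757548126326), np.float64(0.000604575754812498)])
pivot [0.48535095 0.11837708 0.074     ] [0.48527602 0.11437649 0.074     ]
pivot [0.48659763 0.1174858  0.08      ] [0.48266735 0.12014924 0.08      ]
knobtop [0.54097076 0.12081328 0.108     ]
cup rim [0.42888512 0.27565086 0.06      ] foot [0.42285483 0.28892381 0.        ]
tall [0.47373596 0.39215716 0.09      ] pot [0.5668158  0.27872888 0.045     ]
red [0.30041281 0.18434124 0.03      ]
press [0.51496302 0.0076633  0.10947767] [0.50485402 0.00662139 0.06      ] pad [0.56453785 0.01277284 0.06      ]
```

Request:
carry_out([
  {"fingers": 0.094,"travel": [0.01,0.01,-0.008],"twist": 10},
  {"fingers": 0.094,"travel": [0.02,0.03,-0.02],"twist": 20},
  {"fingers": 0.094,"travel": [0.035,0.051,-0.033],"twist": 30},
  {"fingers": 0.094,"travel": [0.035,0.051,-0.033],"twist": 40},
  {"fingers": 0.094,"travel": [0.035,0.051,-0.033],"twist": 50},
  {"fingers": 0.094,"travel": [0.035,0.051,-0.033],"twist": 60},
  {"fingers": 0.094,"travel": [0.035,0.051,-0.033],"twist": 70},
  {"fingers": 0.094,"travel": [0.035,0.051,-0.033],"twist": 80},
  {"fingers": 0.094,"travel": [0.035,0.051,-0.033],"twist": 84.6},
  {"fingers": 0.094,"travel": [0.035,0.051,-0.033],"twist": 84.6},
])

```text
t: 1.4
tool_pos: [0.6009, 0.033, 0.1702]
tcp_rot: [[-0.0, 0.095, -0.996], [-0.0, -0.996, -0.095], [-1.0, -0.0, 0.0]]
force: [-0.2, 0.1, 0.0]
width: 0.0938
```

```bash
cat >> h.py <<'E'
def go(x,y,z):
    o=get_obs(); d=np.array([x,y,z])-o['tool_pos']; print('travel',(o['tcp_rot'].T@d*1e3).round(1),'mm')
def st():
    o=get_obs(); R=o['tcp_rot']; print('t',round(o['t'],2),'tcp',(o['tool_pos']*1e3).round(1),'yaw',np.degrees(np.arctan2(R[1,1],R[0,1])).round(1),'F',o['force'].round(1),'w',round(o['width']*1e3,1),'j',o['joint_pos'].round(2)); return o
E
python3 - <<'E'
from h import *
o=st(); snap('wrist','w2.png'); go(.6005,.033,.086)
E
```

```text
t 1.4 tcp [600.9  33.  170.2] yaw -84.6 F [-0.2  0.1  0. ] w 93.8 j [-0.01  0.44  1.41 -0.    1.29  1.47]
travel [84.2 -0.   0.4] mm
```

View pics/w2.png

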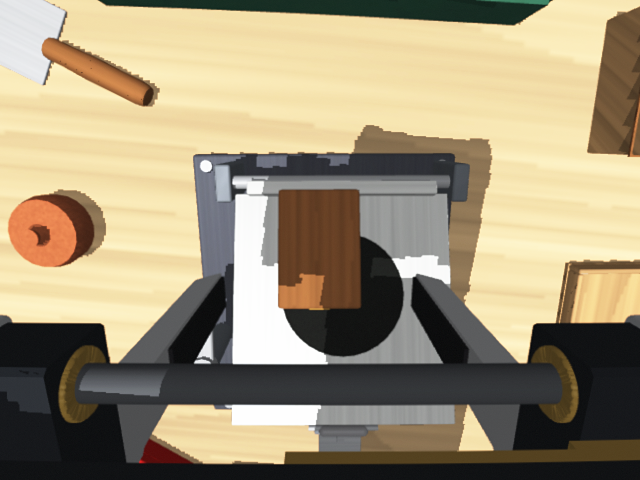

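Request:
carry_out([
  {"fingers": 0.094,"travel": [0.02,0,0],"twist": 0},
  {"fingers": 0.094,"travel": [0.045,0,0],"twist": 0},
  {"fingers": 0.094,"travel": [0.065,0,0],"twist": 0},
  {"fingers": 0.094,"travel": [0.075,0,0],"twist": 0},
  {"fingers": 0.094,"travel": [0.082,0,0],"twist": 0},
  {"fingers": 0.094,"travel": [0.084,0,0],"twist": 0},
  {"fingers": 0.094,"travel": [0.084,0,0],"twist": 0},
  {"fingers": 0.07,"travel": [0.084,0,0],"twist": 0},
  {"fingers": 0.05,"travel": [0.084,0,0],"twist": 0},
  {"fingers": 0.045,"travel": [0.084,0,0],"twist": 0},
], force=8)

```text
t: 2.7
tool_pos: [0.601, 0.033, 0.0866]
tcp_rot: [[0.0, 0.094, -0.996], [-0.0, -0.996, -0.094], [-1.0, 0.0, -0.0]]
force: [0.7, -0.6, -0.2]
width: 0.0677
```

```bash
python3 - <<'E'
from h import *
o=st(); snap('wrist','w3.png')
E
```

```text
t 2.7 tcp [601.   33.   86.6] yaw -84.6 F [ 0.7 -0.6 -0.2] w 67.7 j [-0.01  0.53  1.49 -0.    1.12  1.47]
```

View pics/w3.png

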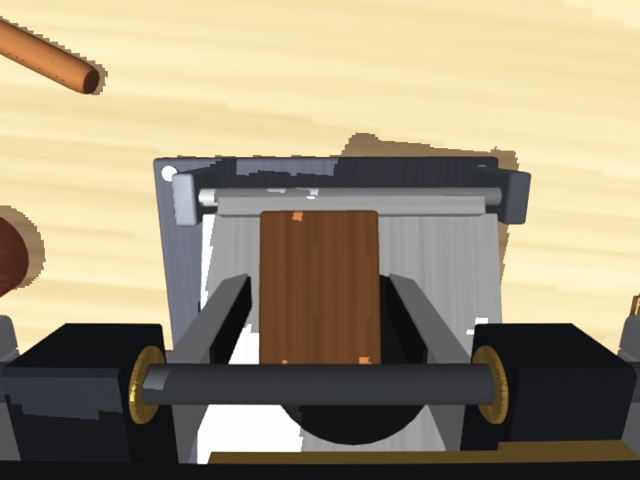

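Request:
carry_out([
  {"fingers": 0.045,"travel": [0,0,0],"twist": 0},
  {"fingers": 0.045,"travel": [0,0,0],"twist": 0},
  {"fingers": 0.045,"travel": [0,0,0],"twist": 0},
  {"fingers": 0.045,"travel": [0,0,0],"twist": 0},
  {"fingers": 0.045,"travel": [-0.005,0,0],"twist": 0},
  {"fingers": 0.045,"travel": [-0.015,0,0],"twist": 0},
  {"fingers": 0.045,"travel": [-0.035,0,0],"twist": 0},
  {"fingers": 0.045,"travel": [-0.06,0,0],"twist": 0},
  {"fingers": 0.045,"travel": [-0.08,0,0],"twist": 0},
  {"fingers": 0.045,"travel": [-0.08,0,0],"twist": 0},
])

```text
t: 4.0
tool_pos: [0.6017, 0.033, 0.1683]
tcp_rot: [[0.003, 0.094, -0.996], [0.0, -0.996, -0.094], [-1.0, 0.0, -0.003]]
force: [0.2, 0.1, -1.8]
width: 0.055
```

```bash
python3 - <<'E'
from h import *
o=st(); snap('wrist','w4.png');snap('side','s4.png');crop('side0.png','d.png',0,0,9,9,1);crop('s4.png','s4c.png',220,130,380,290,4); go(.519,-.2947,.16)
E
```

```text
t 4.0 tcp [601.7  33.  168.3] yaw -84.6 F [ 0.2  0.1 -1.8] w 55.0 j [-0.01  0.45  1.41  0.    1.28  1.47]
travel [  6.  318.5 112.2] mm
```

View pics/s4c.png

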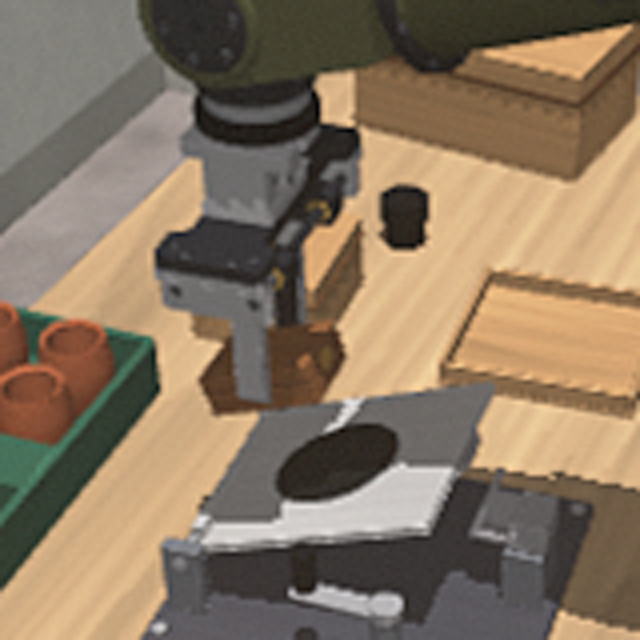

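View pics/w4.png

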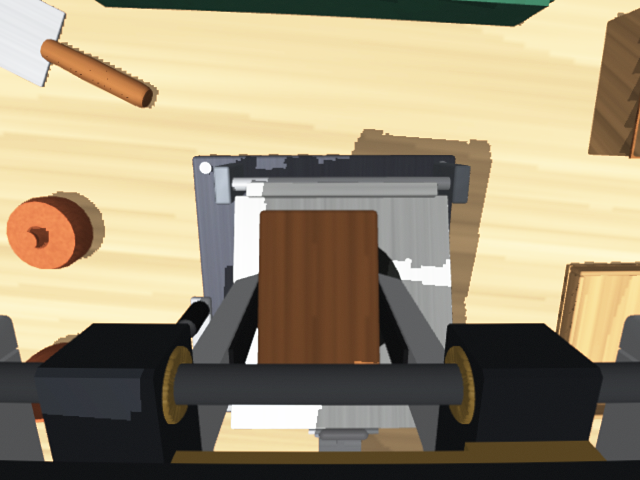

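Request:
carry_out([
  {"fingers": 0.045,"travel": [0,0.02,0.005],"twist": 0},
  {"fingers": 0.045,"travel": [0,0.06,0.02],"twist": 0},
  {"fingers": 0.045,"travel": [0,0.105,0.04],"twist": 0},
  {"fingers": 0.045,"travel": [0,0.15,0.055],"twist": 0},
  {"fingers": 0.045,"travel": [0,0.195,0.07],"twist": 0},
  {"fingers": 0.045,"travel": [0,0.24,0.085],"twist": 0},
  {"fingers": 0.045,"travel": [0,0.28,0.1],"twist": 0},
  {"fingers": 0.045,"travel": [0,0.305,0.109],"twist": 0},
  {"fingers": 0.045,"travel": [0,0.3185,0.112],"twist": 0},
  {"fingers": 0.045,"travel": [0,0.3185,0.112],"twist": 0},
])

```text
t: 5.35
tool_pos: [0.5191, -0.2951, 0.166]
tcp_rot: [[-0.001, 0.093, -0.996], [0.0, -0.996, -0.093], [-1.0, -0.0, 0.001]]
force: [-0.3, 0.2, -1.6]
width: 0.0549
```

```bash
python3 - <<'E'
from h import *
o=st(); snap('wrist','w5.png');go(.519,-.2947,.04)
E
```

```text
t 5.35 tcp [ 519.1 -295.1  166. ] yaw -84.7 F [-0.3  0.2 -1.6] w 54.9 j [-0.58  0.44  1.43  0.    1.28  0.9 ]
travel [126.1   0.4   0.4] mm
```

View pics/w5.png

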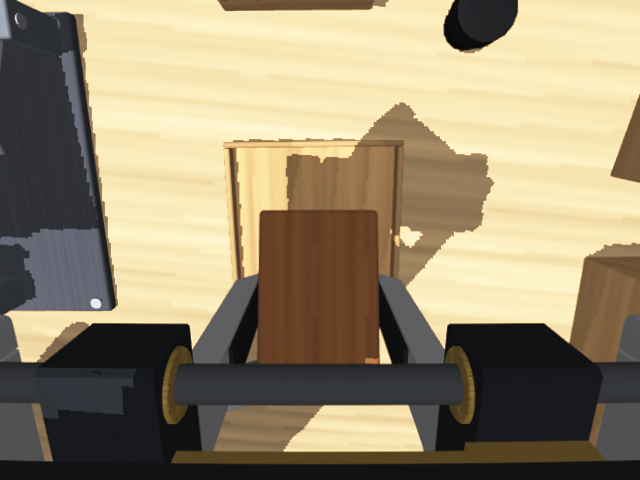

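Request:
carry_out([
  {"fingers": 0.045,"travel": [0.02,0,0],"twist": 0},
  {"fingers": 0.045,"travel": [0.05,0,0],"twist": 0},
  {"fingers": 0.045,"travel": [0.08,0,0],"twist": 0},
  {"fingers": 0.045,"travel": [0.105,0,0],"twist": 0},
  {"fingers": 0.045,"travel": [0.12,0,0],"twist": 0},
  {"fingers": 0.045,"travel": [0.13,0,0],"twist": 0},
  {"fingers": 0.045,"travel": [0.134,0,0],"twist": 0},
  {"fingers": 0.045,"travel": [0.137,0,0],"twist": 0},
  {"fingers": 0.045,"travel": [0.137,0,0],"twist": 0},
  {"fingers": 0.045,"travel": [0.137,0,0],"twist": 0},
])

```text
t: 6.65
tool_pos: [0.5196, -0.2947, 0.0298]
tcp_rot: [[0.0, 0.094, -0.996], [-0.0, -0.996, -0.094], [-1.0, 0.0, -0.0]]
force: [-0.9, 0.2, -0.2]
width: 0.0551
```

Request:
carry_out([
  {"fingers": 0.045,"travel": [0,0,0],"twist": 0},
  {"fingers": 0.045,"travel": [0,0,0],"twist": 0},
  {"fingers": 0.045,"travel": [0.002,0,0],"twist": 0},
  {"fingers": 0.045,"travel": [0.004,0,0],"twist": 0},
  {"fingers": 0.045,"travel": [0.006,0,0],"twist": 0},
  {"fingers": 0.045,"travel": [0.008,0,0],"twist": 0},
  {"fingers": 0.045,"travel": [0.01,0,0],"twist": 0},
  {"fingers": 0.045,"travel": [0.012,0,0],"twist": 0},
  {"fingers": 0.045,"travel": [0.014,0,0],"twist": 0},
  {"fingers": 0.045,"travel": [0.014,0,0],"twist": 0},
], force=3)

```text
t: 7.9
tool_pos: [0.5194, -0.2945, 0.0152]
tcp_rot: [[-0.0, 0.094, -0.996], [0.0, -0.996, -0.094], [-1.0, -0.0, 0.0]]
force: [-0.8, 0.3, -1.7]
width: 0.0548
```

```bash
python3 - <<'E'
from h import *
o=st(); snap('wrist','w6.png');snap('scene','c6.png');crop('c6.png','c6c.png',180,280,340,420,4)
E
```

```text
t 7.9 tcp [ 519.4 -294.5   15.2] yaw -84.6 F [-0.8  0.3 -1.7] w 54.8 j [-0.58  0.62  1.54  0.    0.99  0.9 ]
```

View pics/c6c.png

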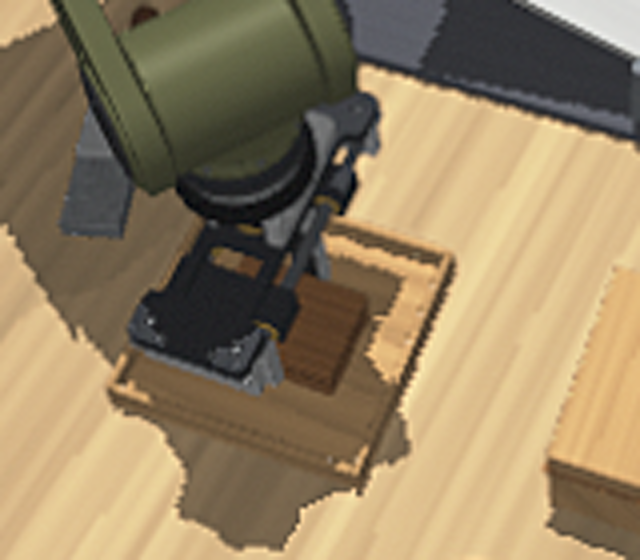

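View pics/w6.png

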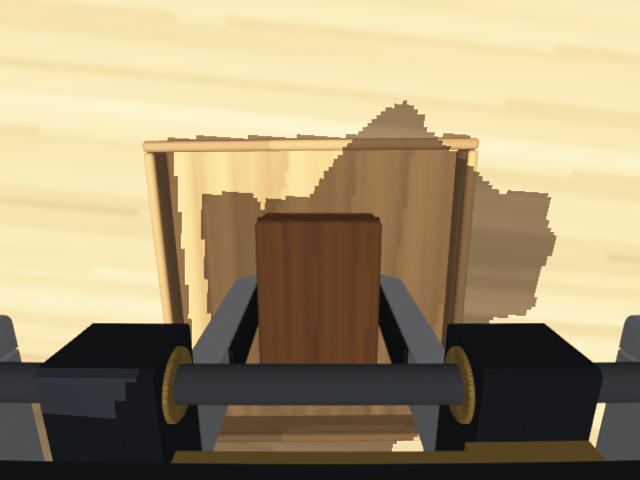

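Request:
carry_out([
  {"fingers": 0.045,"travel": [0.002,0,0],"twist": 0},
  {"fingers": 0.045,"travel": [0.003,0,0],"twist": 0},
  {"fingers": 0.045,"travel": [0.003,0,0],"twist": 0},
  {"fingers": 0.06,"travel": [0.003,0,0],"twist": 0},
  {"fingers": 0.08,"travel": [0.003,0,0],"twist": 0},
  {"fingers": 0.08,"travel": [0.003,0,0],"twist": 0},
  {"fingers": 0.08,"travel": [0.003,0,0],"twist": 0},
  {"fingers": 0.08,"travel": [-0.02,0,0],"twist": 0},
  {"fingers": 0.08,"travel": [-0.06,0,0],"twist": 0},
  {"fingers": 0.08,"travel": [-0.11,0,0],"twist": 0},
])

```text
t: 9.25
tool_pos: [0.519, -0.2944, 0.126]
tcp_rot: [[-0.001, 0.094, -0.996], [0.001, -0.996, -0.094], [-1.0, -0.001, 0.001]]
force: [0.3, -0.6, -0.4]
width: 0.0799
```

```bash
python3 - <<'E'
from h import *
o=st(); snap('wrist','w7.png')
go(.505,.0067,.16)
E
```

```text
t 9.25 tcp [ 519.  -294.4  126. ] yaw -84.6 F [ 0.3 -0.6 -0.4] w 79.9 j [-0.58  0.48  1.47 -0.    1.2   0.9 ]
travel [ -27.8 -302.5  -12.4] mm
```

View pics/w7.png

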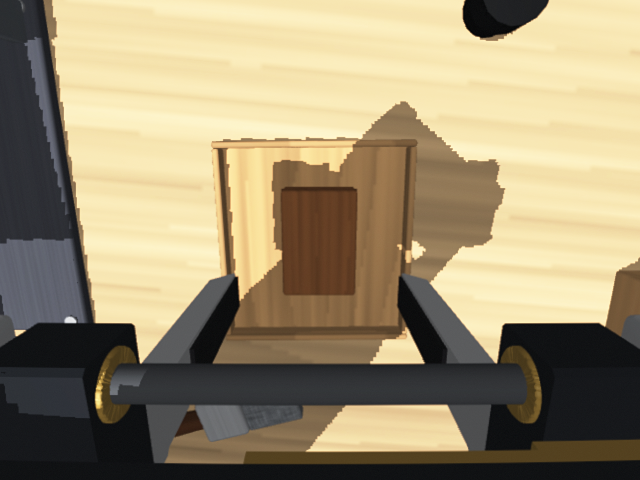

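Request:
carry_out([
  {"fingers": 0.05,"travel": [-0.03,-0.02,0],"twist": 0},
  {"fingers": 0.0,"travel": [-0.04,-0.06,-0.002],"twist": 0},
  {"fingers": 0.0,"travel": [-0.04,-0.11,-0.004],"twist": 0},
  {"fingers": 0.0,"travel": [-0.04,-0.16,-0.006],"twist": 0},
  {"fingers": 0.0,"travel": [-0.04,-0.21,-0.008],"twist": 0},
  {"fingers": 0.0,"travel": [-0.04,-0.25,-0.01],"twist": 0},
  {"fingers": 0.0,"travel": [-0.04,-0.28,-0.012],"twist": 0},
  {"fingers": 0.0,"travel": [-0.04,-0.3025,-0.0125],"twist": 0},
  {"fingers": 0.0,"travel": [-0.04,-0.3025,-0.0125],"twist": 0},
  {"fingers": 0.0,"travel": [-0.04,-0.3025,-0.0125],"twist": 0},
], force=20)

```text
t: 10.55
tool_pos: [0.5035, 0.0072, 0.1654]
tcp_rot: [[0.0, 0.094, -0.996], [-0.0, -0.996, -0.094], [-1.0, 0.0, -0.0]]
force: [-0.3, -0.1, 0.4]
width: 0.0007
```

```bash
python3 - <<'E'
from h import *
o=st(); snap('wrist','w8.png')
go(.505,.0067,.060)
print(proj('wrist',[.51496,.00766,.1095],o), proj('wrist',[.505,.0067,.06],o))
E
```

```text
t 10.55 tcp [503.5   7.2 165.4] yaw -84.6 F [-0.3 -0.1  0.4] w 0.7 j [-0.06  0.23  1.7  -0.    1.21  1.42]
travel [105.4   0.4  -1.5] mm
[319.7017028  240.90084906] [319.44677952 237.54028368]
```

View pics/w8.png

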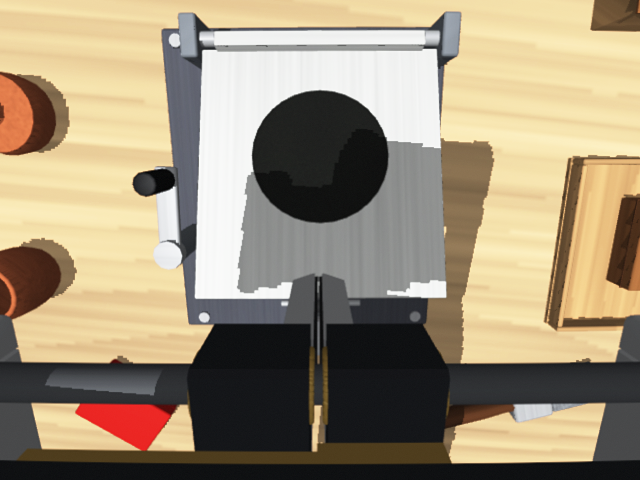

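Request:
carry_out([
  {"fingers": 0.0,"travel": [0.02,0,-0.0015],"twist": 0},
  {"fingers": 0.0,"travel": [0.04,0,-0.0015],"twist": 0},
  {"fingers": 0.0,"travel": [0.05,0,-0.0015],"twist": 0},
  {"fingers": 0.0,"travel": [0.06,0,-0.0015],"twist": 0},
  {"fingers": 0.0,"travel": [0.07,0,-0.0015],"twist": 0},
  {"fingers": 0.0,"travel": [0.08,0,-0.0015],"twist": 0},
  {"fingers": 0.0,"travel": [0.09,0,-0.0015],"twist": 0},
  {"fingers": 0.0,"travel": [0.098,0,-0.0015],"twist": 0},
  {"fingers": 0.0,"travel": [0.104,0,-0.0015],"twist": 0},
  {"fingers": 0.0,"travel": [0.104,0,-0.0015],"twist": 0},
])

```text
t: 11.85
tool_pos: [0.5049, 0.0077, 0.0612]
tcp_rot: [[-0.0, 0.094, -0.996], [-0.0, -0.996, -0.094], [-1.0, 0.0, 0.0]]
force: [-0.5, 0.3, -0.5]
width: 0.0007
```

```bash
python3 - <<'E'
from h import *
o=st(); snap('side','s9.png');crop('s9.png','s9c.png',230,180,390,320,5)
E
```

```text
t 11.85 tcp [504.9   7.7  61.2] yaw -84.6 F [-0.5  0.3 -0.5] w 0.7 j [-0.06  0.38  1.79 -0.    0.98  1.42]
```

View pics/s9c.png

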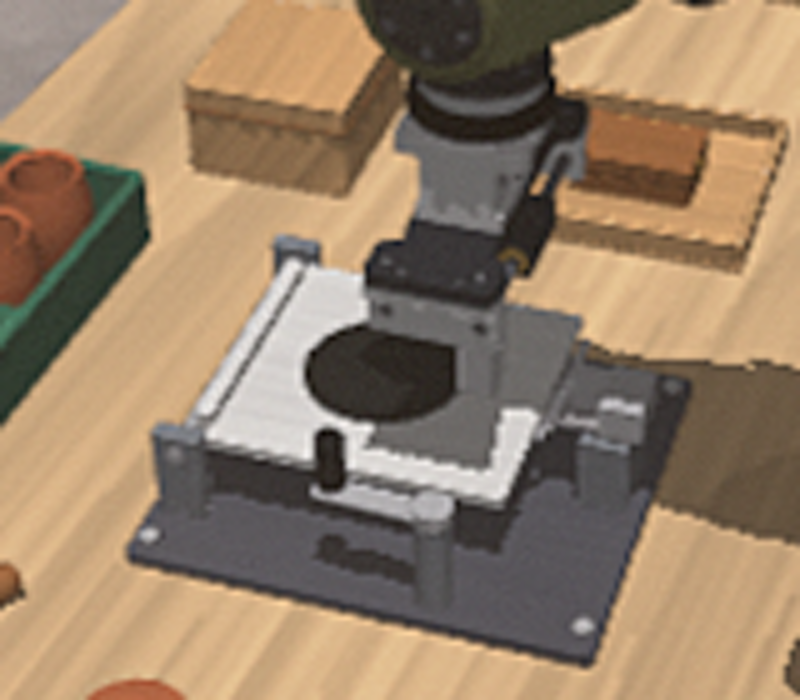

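Request:
carry_out([
  {"fingers": 0.0,"travel": [0.001,0,0],"twist": 0},
  {"fingers": 0.0,"travel": [0.002,0,0],"twist": 0},
  {"fingers": 0.0,"travel": [0.003,0,0],"twist": 0},
  {"fingers": 0.0,"travel": [0.004,0,0],"twist": 0},
  {"fingers": 0.0,"travel": [0.005,0,0],"twist": 0},
  {"fingers": 0.0,"travel": [0.006,0,0],"twist": 0},
  {"fingers": 0.0,"travel": [0.006,0,0],"twist": 0},
  {"fingers": 0.0,"travel": [0.006,0,0],"twist": 0},
  {"fingers": 0.0,"travel": [0.006,0,0],"twist": 0},
  {"fingers": 0.0,"travel": [0.006,0,0],"twist": 0},
])

```text
t: 13.15
tool_pos: [0.5052, 0.0078, 0.0561]
tcp_rot: [[0.001, 0.094, -0.996], [-0.0, -0.996, -0.094], [-1.0, 0.0, -0.001]]
force: [-3.6, 0.1, 8.0]
width: 0.0007
```

```bash
python3 - <<'E'
from h import *
o=st(); snap('side','s10.png');crop('s10.png','s10c.png',290,220,380,310,8)
E
```

```text
t 13.15 tcp [505.2   7.8  56.1] yaw -84.6 F [-3.6  0.1  8. ] w 0.7 j [-0.06  0.38  1.79 -0.    0.97  1.42]
```

View pics/s10c.png

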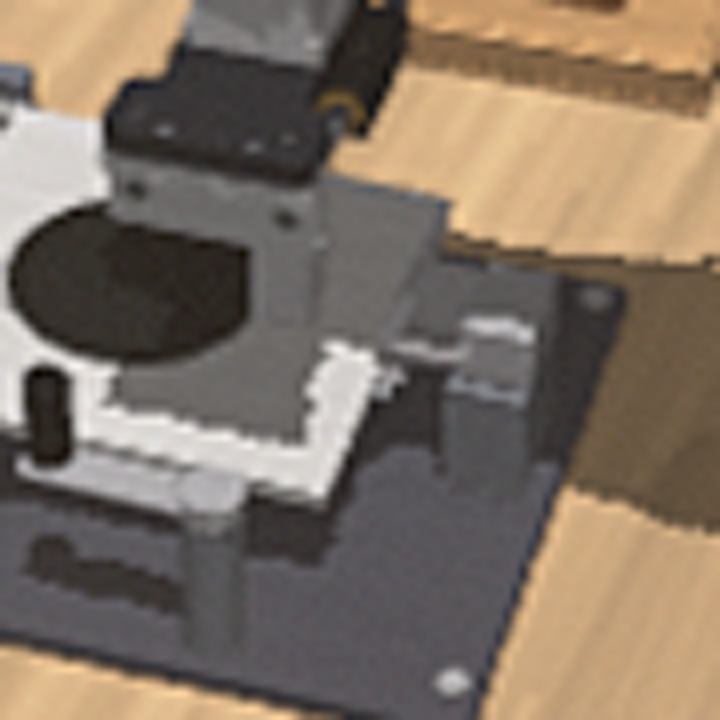

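Request:
carry_out([
  {"fingers": 0.0,"travel": [0.001,0,0],"twist": 0},
  {"fingers": 0.0,"travel": [0.001,0,0],"twist": 0},
  {"fingers": 0.0,"travel": [-0.001,0,0],"twist": 0},
  {"fingers": 0.0,"travel": [-0.005,0,0],"twist": 0},
  {"fingers": 0.0,"travel": [-0.01,0,0],"twist": 0},
  {"fingers": 0.0,"travel": [-0.02,0,0],"twist": 0},
  {"fingers": 0.0,"travel": [-0.04,0,0],"twist": 0},
  {"fingers": 0.0,"travel": [-0.07,0,0],"twist": 0},
  {"fingers": 0.0,"travel": [-0.1,0,0],"twist": 0},
  {"fingers": 0.0,"travel": [-0.1,0,0],"twist": 0},
])

```text
t: 14.45
tool_pos: [0.5059, 0.0078, 0.1578]
tcp_rot: [[0.004, 0.094, -0.996], [-0.0, -0.996, -0.094], [-1.0, 0.001, -0.004]]
force: [0.1, 0.6, -1.1]
width: 0.0004
```

```bash
python3 - <<'E'
from h import *
o=st(); snap('side','s11.png');crop('s11.png','s11c.png',240,190,380,310,5);snap('wrist','w11.png')
E
```

```text
t 14.45 tcp [505.9   7.8 157.8] yaw -84.6 F [ 0.1  0.6 -1.1] w 0.4 j [-0.06  0.25  1.71  0.    1.19  1.42]
```

View pics/s11c.png

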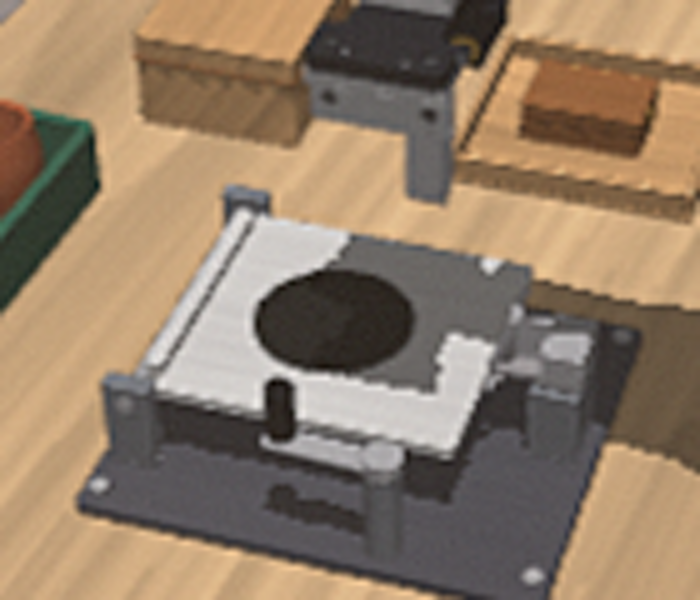

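View pics/w11.png

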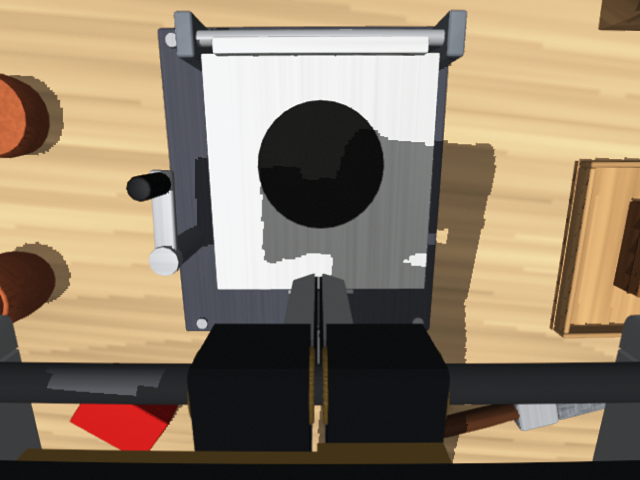

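```bash
python3 - <<'E'
from h import *
o=get_obs()
crop('w11.png','w11c.png',110,150,210,290,5)
print('pad',onz('wrist',(320.5,164),.06,o)[:2], 'cup rim?',)
print('knobtop',onz('wrist',(141,187),.108,o)[:2],'base end',onz('wrist',(163,182),.074,o)[:2],'pivot',onz('wrist',(164,261),.077,o)[:2])
st()
E
```

```text
pad [0.5622716 0.012041 ] cup rim?
knobtop [0.5414399 0.1179358] base end [0.54103663 0.11819125] pivot [0.48538881 0.11665173]
t 14.55 tcp [504.7   7.9 155.2] yaw -84.6 F [ 0.4 -0.3 -1.5] w 0.5 j [-0.06  0.25  1.71  0.    1.18  1.42]
```

View pics/w11c.png

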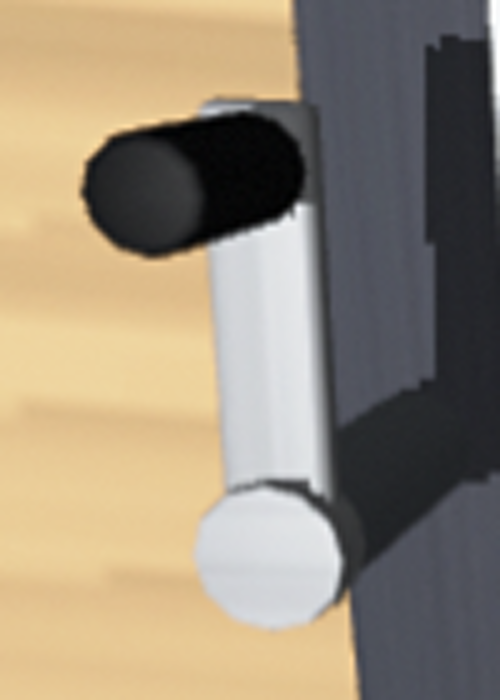

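```bash
python3 - <<'E'
from h import *
st(); go(.541,.119,.14); 
E
```

```text
t 14.55 tcp [504.7   7.9 155.2] yaw -84.6 F [ 0.4 -0.3 -1.5] w 0.5 j [-0.06  0.25  1.71  0.    1.18  1.42]
travel [  15.1 -107.2  -46.6] mm
```

Request:
carry_out([
  {"fingers": 0.02,"travel": [0,-0.02,-0.01],"twist": 0},
  {"fingers": 0.05,"travel": [0,-0.05,-0.022],"twist": 0},
  {"fingers": 0.05,"travel": [0,-0.08,-0.035],"twist": 0},
  {"fingers": 0.05,"travel": [0.005,-0.1,-0.044],"twist": 0},
  {"fingers": 0.05,"travel": [0.01,-0.107,-0.0465],"twist": 0},
  {"fingers": 0.05,"travel": [0.015,-0.107,-0.0465],"twist": 0},
  {"fingers": 0.05,"travel": [0.015,-0.107,-0.0465],"twist": 0},
  {"fingers": 0.05,"travel": [0.015,-0.107,-0.0465],"twist": 0},
  {"fingers": 0.05,"travel": [0.015,-0.107,-0.0465],"twist": 0},
  {"fingers": 0.05,"travel": [0.015,-0.107,-0.0465],"twist": 0},
], force=10)

```text
t: 15.8
tool_pos: [0.5412, 0.1186, 0.1406]
tcp_rot: [[0.0, 0.094, -0.996], [0.0, -0.996, -0.094], [-1.0, -0.0, -0.0]]
force: [0.4, 0.2, 0.3]
width: 0.0502
```

```bash
python3 - <<'E'
from h import *
o=st(); snap('wrist','w12.png');snap('side','s12.png');crop('s12.png','s12c.png',240,170,380,310,5); go(.541,.119,.081)
print(proj('wrist',[.541,.119,.108],o))
E
```

```text
t 15.8 tcp [541.2 118.6 140.6] yaw -84.6 F [0.4 0.2 0.3] w 50.2 j [0.15 0.37 1.59 0.   1.19 1.63]
travel [59.5 -0.3  0.2] mm
[318.15535331 269.92920998]
```

View pics/w12.png

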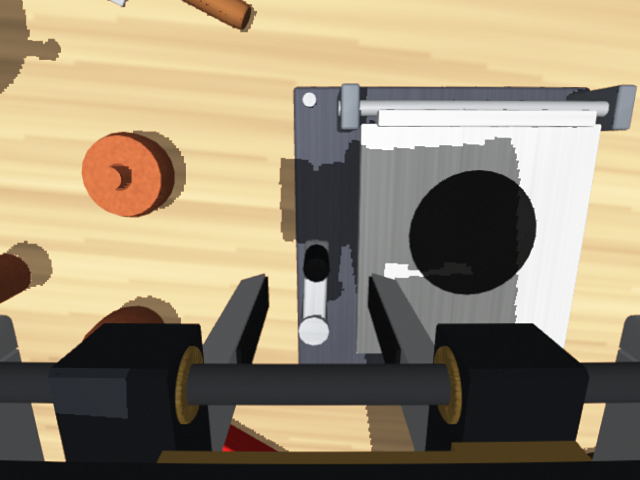

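View pics/s12c.png

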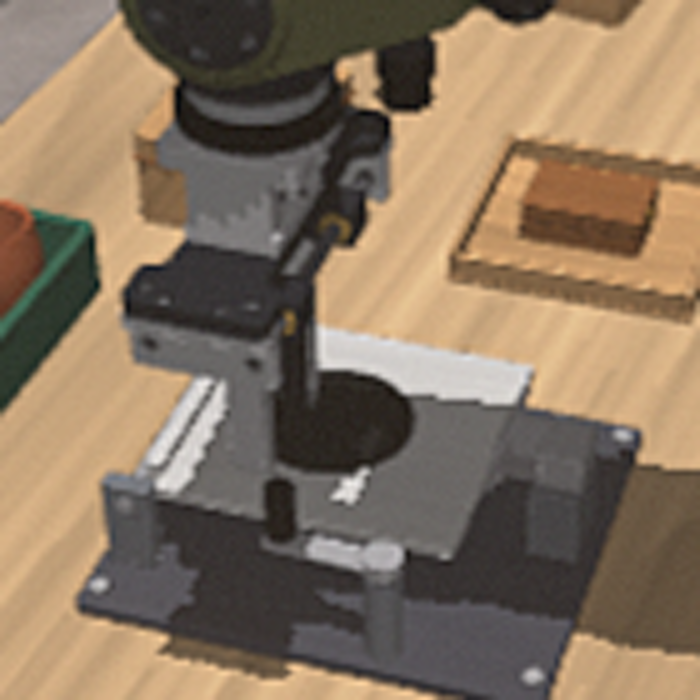

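Request:
carry_out([
  {"fingers": 0.05,"travel": [0.015,0,0],"twist": 0},
  {"fingers": 0.05,"travel": [0.03,0,0],"twist": 0},
  {"fingers": 0.05,"travel": [0.045,0,0],"twist": 0},
  {"fingers": 0.05,"travel": [0.055,0,0],"twist": 0},
  {"fingers": 0.05,"travel": [0.059,0,0],"twist": 0},
  {"fingers": 0.05,"travel": [0.059,0,0],"twist": 0},
  {"fingers": 0.01,"travel": [0.059,0,0],"twist": 0},
  {"fingers": 0.01,"travel": [0.059,0,0],"twist": 0},
  {"fingers": 0.01,"travel": [0.059,0,0],"twist": 0},
  {"fingers": 0.01,"travel": [0.059,0,0],"twist": 0},
], force=10)

```text
t: 17.15
tool_pos: [0.5413, 0.1188, 0.0816]
tcp_rot: [[0.0, 0.094, -0.996], [0.0, -0.996, -0.094], [-1.0, -0.0, -0.0]]
force: [-0.4, 0.8, 0.8]
width: 0.0159
```

```bash
python3 - <<'E'
from h import *
o=st(); R=o['tcp_rot']; a0=.1027
p=o['tool_pos']; piv=p-.055*np.array([np.cos(a0),np.sin(a0),0]); print(piv)
for k in range(1,18):
    a=a0-k*np.pi/2/16
    d=piv+.055*np.array([np.cos(a),np.sin(a),0])-p
    print(k,(R.T@d*1e3).round(1))
E
```

```text
t 17.15 tcp [541.3 118.8  81.6] yaw -84.6 F [-0.4  0.8  0.8] w 15.9 j [0.15 0.44 1.64 0.   1.06 1.63]
[0.48654575 0.11314568 0.08159328]
1 [-0.   5.4  0.2]
2 [-0.  10.7  1. ]
3 [-0.  16.   2.2]
4 [-0.  21.1  4. ]
5 [-0.  26.   6.3]
6 [-0.  30.6  9. ]
7 [-0.  35.  12.2]
8 [-0.  39.  15.8]
9 [-0.  42.7 19.7]
10 [-0.  45.9 24.1]
11 [-0.  48.8 28.7]
12 [-0.  51.1 33.5]
13 [-0.  53.  38.6]
14 [-0.  54.3 43.8]
15 [-0.  55.2 49.1]
16 [-0.  55.5 54.5]
17 [-0.  55.2 59.9]
```

Width 15.9 mm: the knob is held. Swing it along the arc in two calls.

Request:
carry_out([
  {"fingers": 0.01,"travel": [0,0.0054,0.0002],"twist": 0},
  {"fingers": 0.01,"travel": [0,0.0107,0.001],"twist": 0},
  {"fingers": 0.01,"travel": [0,0.016,0.0022],"twist": 0},
  {"fingers": 0.01,"travel": [0,0.0211,0.004],"twist": 0},
  {"fingers": 0.01,"travel": [0,0.026,0.0063],"twist": 0},
  {"fingers": 0.01,"travel": [0,0.0306,0.009],"twist": 0},
  {"fingers": 0.01,"travel": [0,0.035,0.0122],"twist": 0},
  {"fingers": 0.01,"travel": [0,0.039,0.0158],"twist": 0},
  {"fingers": 0.01,"travel": [0,0.0427,0.0197],"twist": 0},
  {"fingers": 0.01,"travel": [0,0.0427,0.0197],"twist": 0},
])

```text
t: 18.4
tool_pos: [0.5252, 0.074, 0.0814]
tcp_rot: [[-0.001, 0.094, -0.996], [-0.0, -0.996, -0.094], [-1.0, 0.0, 0.001]]
force: [0.2, 1.4, 1.6]
width: 0.0157
```

```bash
python3 - <<'E'
from h import *
st()
E
```

```text
t 18.4 tcp [525.2  74.   81.4] yaw -84.6 F [0.2 1.4 1.6] w 15.7 j [ 0.07  0.39  1.7  -0.    1.04  1.55]
```

Request:
carry_out([
  {"fingers": 0.01,"travel": [0,0.0032,0.0044],"twist": 0},
  {"fingers": 0.01,"travel": [0,0.0061,0.009],"twist": 0},
  {"fingers": 0.01,"travel": [0,0.0084,0.0138],"twist": 0},
  {"fingers": 0.01,"travel": [0,0.0103,0.0189],"twist": 0},
  {"fingers": 0.01,"travel": [0,0.0116,0.0241],"twist": 0},
  {"fingers": 0.01,"travel": [0,0.0125,0.0294],"twist": 0},
  {"fingers": 0.01,"travel": [0,0.0128,0.0348],"twist": 0},
  {"fingers": 0.01,"travel": [0,0.0126,0.038],"twist": 0},
  {"fingers": 0.01,"travel": [0,0.0126,0.038],"twist": 0},
  {"fingers": 0.01,"travel": [0,0.0126,0.038],"twist": 0},
])

```text
t: 19.65
tool_pos: [0.4903, 0.0602, 0.0821]
tcp_rot: [[0.004, 0.094, -0.996], [0.003, -0.996, -0.094], [-1.0, -0.003, -0.005]]
force: [10.0, 20.7, -1.4]
width: 0.0184
```

```bash
python3 - <<'E'
from h import *
st();snap('side','s13.png');crop('s13.png','s13c.png',240,170,380,310,5)
E
```

```text
t 19.65 tcp [490.3  60.2  82.1] yaw -84.6 F [10.  20.7 -1.4] w 18.4 j [0.05 0.32 1.81 0.   1.01 1.52]
```

View pics/s13c.png

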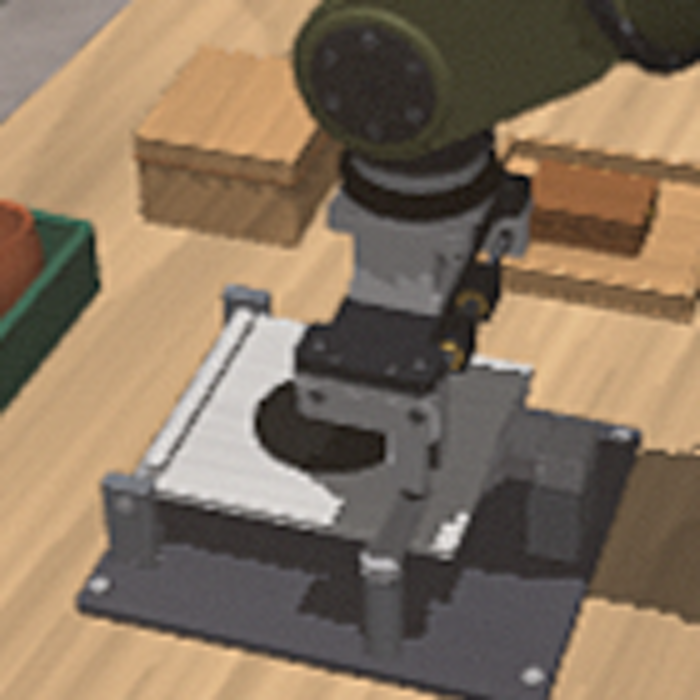

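Request:
carry_out([
  {"fingers": 0.045,"travel": [0,-0.003,-0.003],"twist": 0},
  {"fingers": 0.045,"travel": [0,-0.003,-0.003],"twist": 0},
  {"fingers": 0.045,"travel": [0,-0.003,-0.003],"twist": 0},
  {"fingers": 0.045,"travel": [0,-0.003,-0.003],"twist": 0},
  {"fingers": 0.045,"travel": [-0.01,-0.003,-0.003],"twist": 0},
  {"fingers": 0.045,"travel": [-0.03,-0.003,-0.003],"twist": 0},
  {"fingers": 0.045,"travel": [-0.055,-0.003,-0.003],"twist": 0},
  {"fingers": 0.045,"travel": [-0.08,-0.003,-0.003],"twist": 0},
  {"fingers": 0.045,"travel": [-0.1,-0.003,-0.003],"twist": 0},
  {"fingers": 0.045,"travel": [-0.1,-0.003,-0.003],"twist": 0},
])

```text
t: 20.95
tool_pos: [0.4922, 0.0615, 0.1831]
tcp_rot: [[0.003, 0.094, -0.996], [0.0, -0.996, -0.094], [-1.0, 0.0, -0.003]]
force: [0.5, -0.3, -0.7]
width: 0.045
```

```bash
python3 - <<'E'
from h import *
o=st();snap('side','s14.png');crop('s14.png','s14c.png',240,190,380,310,5);snap('wrist','w14.png')
go(.426,.283,.2)
E
```

```text
t 20.95 tcp [492.2  61.5 183.1] yaw -84.6 F [ 0.5 -0.3 -0.7] w 45.0 j [ 0.05  0.2   1.7  -0.    1.24  1.53]
travel [ -18.9 -226.7   44.3] mm
```

View pics/s14c.png

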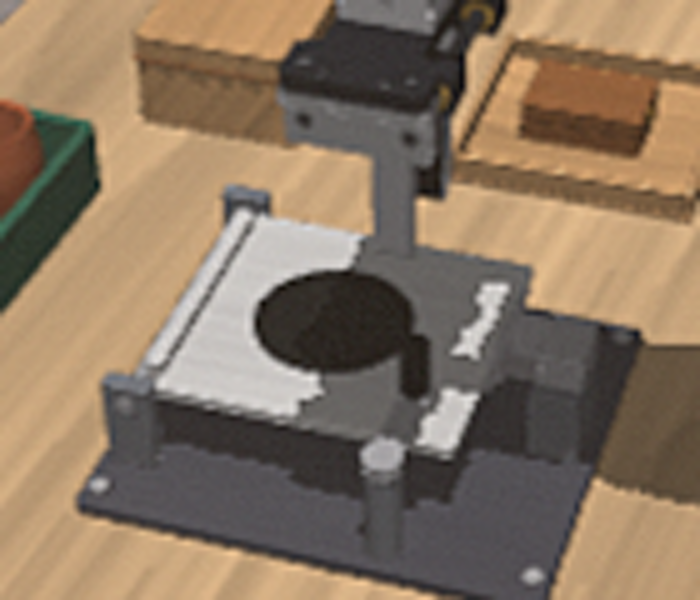

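View pics/w14.png

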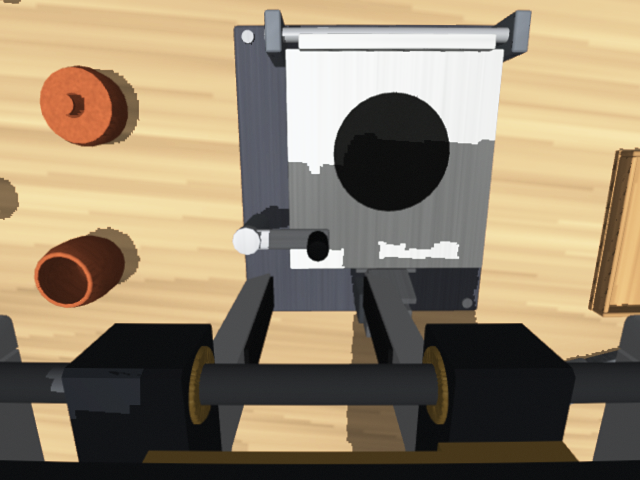

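```bash
python3 - <<'E'
from h import *
o=get_obs()
crop('w14.png','w14c.png',20,140,340,320,2.5)
pv=onz('wrist',(246.5,241),.078,o); 
for uv,z in(((317.5,251),.108),((318,237),.074)):
    k=onz('wrist',uv,z,o); d=k-pv; print(k[:2],np.hypot(*d[:2]),'lock',.1027-np.arctan2(d[1],d[0]))
print('pad',onz('wrist',(391.5,151.5),.06,o)[:2])
print('cup rim',onz('wrist',(64,279),.06,o)[:2])
E
```

```text
[0.4911456  0.06233898] 0.05453972890982028 lock 1.5686610889211712
[0.49276422 0.06215624] 0.05491388207121797 lock 1.539691361150267
pad [0.56221731 0.01182259]
cup rim [0.43269647 0.27252149]
```

View pics/w14c.png

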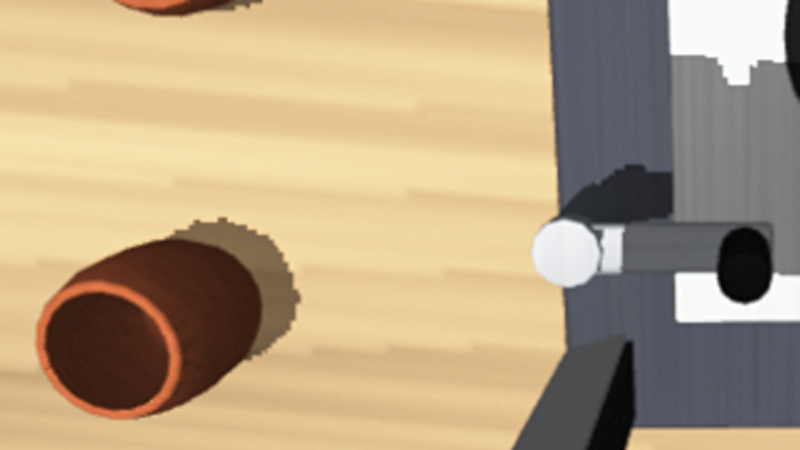

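Request:
carry_out([
  {"fingers": 0.094,"travel": [-0.01,-0.02,0.004],"twist": 0},
  {"fingers": 0.094,"travel": [-0.017,-0.055,0.01],"twist": 0},
  {"fingers": 0.094,"travel": [-0.017,-0.095,0.018],"twist": 0},
  {"fingers": 0.094,"travel": [-0.017,-0.135,0.026],"twist": 0},
  {"fingers": 0.094,"travel": [-0.017,-0.175,0.034],"twist": 0},
  {"fingers": 0.094,"travel": [-0.017,-0.205,0.04],"twist": 0},
  {"fingers": 0.094,"travel": [-0.017,-0.2175,0.041],"twist": 0},
  {"fingers": 0.094,"travel": [-0.017,-0.2175,0.041],"twist": 0},
  {"fingers": 0.094,"travel": [-0.017,-0.2175,0.041],"twist": 0},
  {"fingers": 0.094,"travel": [-0.017,-0.2175,0.041],"twist": 0},
])

```text
t: 22.3
tool_pos: [0.4307, 0.2734, 0.1984]
tcp_rot: [[-0.0, 0.093, -0.996], [-0.0, -0.996, -0.093], [-1.0, 0.0, 0.0]]
force: [-0.7, 0.1, 0.5]
width: 0.0939
```

```bash
python3 - <<'E'
from h import *
o=st();snap('wrist','w15.png');snap('side','s15.png');crop('s15.png','s15c.png',220,250,380,410,4)
for z in (.06,.03,0): print(z,proj('wrist',[.431,.274,z],o))
E
```

```text
t 22.3 tcp [430.7 273.4 198.4] yaw -84.7 F [-0.7  0.1  0.5] w 93.9 j [ 0.49  0.22  1.64 -0.    1.28  1.97]
0.06 [317.95998654 229.48719334]
0.03 [317.97037452 222.43593681]
0 [317.97919009 216.45276824]
```

View pics/w15.png

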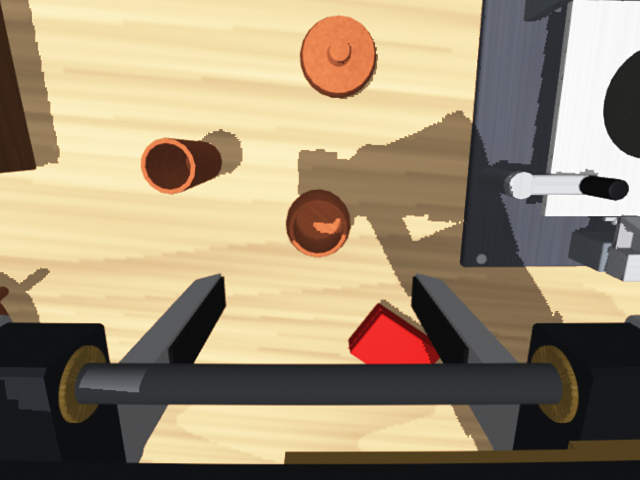

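View pics/s15c.png

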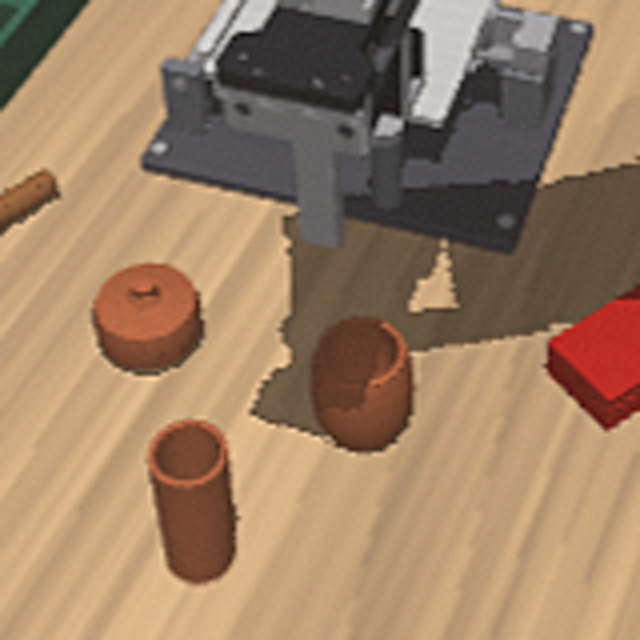

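```bash
python3 - <<'E'
from h import *
crop('w15.png','w15c.png',270,170,370,270,6)
E
```

```text
(no output)
```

View pics/w15c.png

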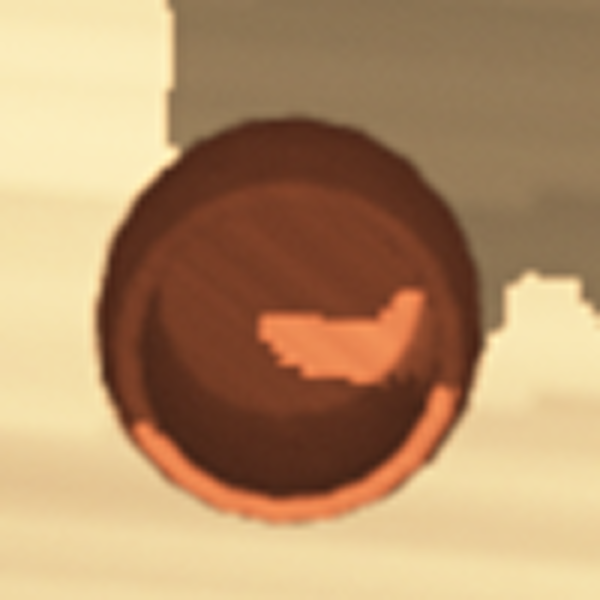

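Request:
carry_out([
  {"fingers": 0.094,"travel": [0.03,0,0],"twist": 0},
  {"fingers": 0.094,"travel": [0.07,0,0],"twist": 0},
  {"fingers": 0.094,"travel": [0.11,0,0],"twist": 0},
  {"fingers": 0.094,"travel": [0.145,0,0],"twist": 0},
  {"fingers": 0.094,"travel": [0.17,0,0],"twist": 0},
  {"fingers": 0.094,"travel": [0.182,0,0],"twist": 0},
  {"fingers": 0.094,"travel": [0.187,0,0],"twist": 0},
  {"fingers": 0.094,"travel": [0.187,0,0],"twist": 0},
  {"fingers": 0.07,"travel": [0.187,0,0],"twist": 0},
  {"fingers": 0.05,"travel": [0.187,0,0],"twist": 0},
], force=12)

```text
t: 23.65
tool_pos: [0.4306, 0.2744, 0.012]
tcp_rot: [[0.001, 0.094, -0.996], [0.0, -0.996, -0.094], [-1.0, -0.0, -0.001]]
force: [-0.7, -0.2, 0.5]
width: 0.0773
```

Request:
carry_out([
  {"fingers": 0.05,"travel": [0,0,0],"twist": 0},
  {"fingers": 0.05,"travel": [0,0,0],"twist": 0},
  {"fingers": 0.05,"travel": [0,0,0],"twist": 0},
  {"fingers": 0.05,"travel": [0,0,0],"twist": 0},
  {"fingers": 0.05,"travel": [0,0,0],"twist": 0},
  {"fingers": 0.05,"travel": [0,0,0],"twist": 0},
  {"fingers": 0.05,"travel": [0,0,0],"twist": 0},
  {"fingers": 0.05,"travel": [-0.001,0,0],"twist": 0},
  {"fingers": 0.05,"travel": [-0.002,0,0],"twist": 0},
  {"fingers": 0.05,"travel": [-0.002,0,0],"twist": 0},
])

```text
t: 24.9
tool_pos: [0.4303, 0.2742, 0.0134]
tcp_rot: [[-0.0, 0.094, -0.996], [-0.0, -0.996, -0.094], [-1.0, 0.0, 0.0]]
force: [0.1, -0.3, -0.7]
width: 0.0584
```

```bash
python3 - <<'E'
from h import *
o=st();snap('side','s16.png');crop('s16.png','s16c.png',220,250,380,410,4)
E
```

```text
t 24.9 tcp [430.3 274.2  13.4] yaw -84.6 F [ 0.1 -0.3 -0.7] w 58.4 j [0.5  0.46 1.8  0.   0.88 1.97]
```

View pics/s16c.png

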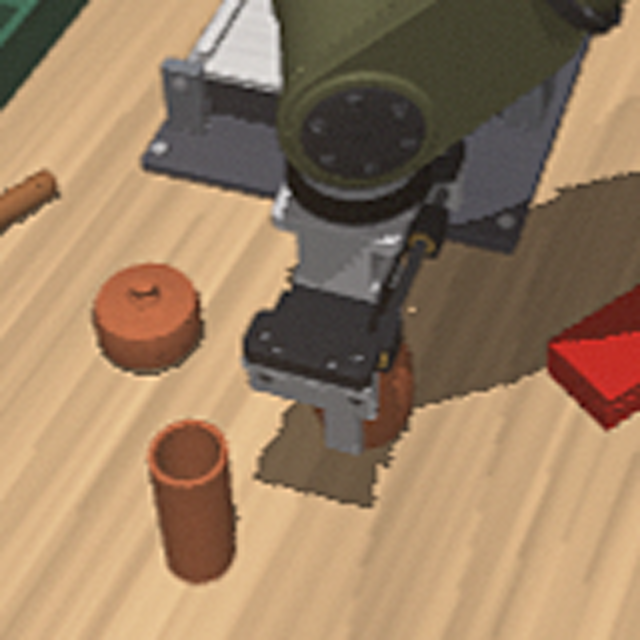

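Request:
carry_out([
  {"fingers": 0.05,"travel": [-0.005,0,0],"twist": 0},
  {"fingers": 0.05,"travel": [-0.015,0,0],"twist": 0},
  {"fingers": 0.05,"travel": [-0.03,0,0],"twist": 0},
  {"fingers": 0.05,"travel": [-0.055,0,0],"twist": 0},
  {"fingers": 0.05,"travel": [-0.08,0,0],"twist": 0},
  {"fingers": 0.05,"travel": [-0.105,0,0],"twist": 0},
  {"fingers": 0.05,"travel": [-0.13,0,0],"twist": 0},
  {"fingers": 0.05,"travel": [-0.145,0,0],"twist": 0},
  {"fingers": 0.05,"travel": [-0.15,0,0],"twist": 0},
  {"fingers": 0.05,"travel": [-0.15,0,0],"twist": 0},
])

```text
t: 26.2
tool_pos: [0.4302, 0.2741, 0.1632]
tcp_rot: [[-0.0, 0.094, -0.996], [-0.0, -0.996, -0.094], [-1.0, 0.0, 0.0]]
force: [-0.5, 0.0, -1.0]
width: 0.0582
```

```bash
python3 - <<'E'
from h import *
o=st();snap('side','s17.png');crop('s17.png','s17c.png',220,190,380,350,4);go(.563,.012,.165)
E
```

```text
t 26.2 tcp [430.2 274.1 163.2] yaw -84.6 F [-0.5  0.  -1. ] w 58.2 j [0.5  0.25 1.68 0.   1.21 1.97]
travel [  -2.2  273.4 -107.7] mm
```

View pics/s17c.png

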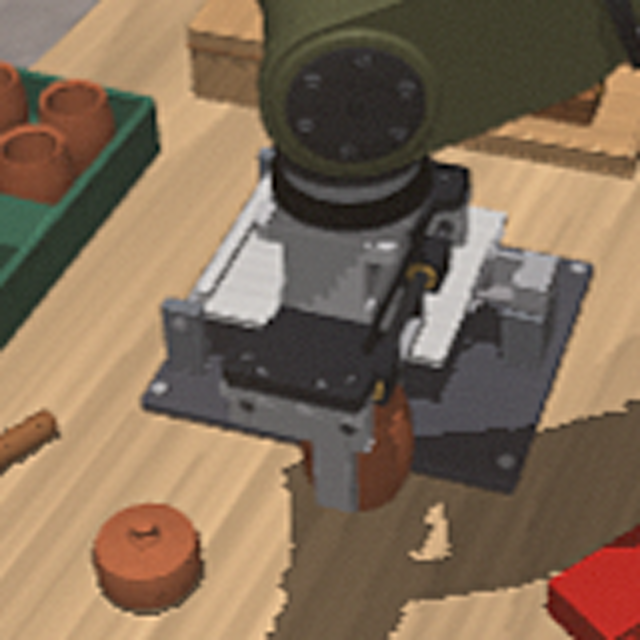

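Request:
carry_out([
  {"fingers": 0.05,"travel": [-0.005,0.015,-0.006],"twist": 0},
  {"fingers": 0.05,"travel": [-0.01,0.05,-0.02],"twist": 0},
  {"fingers": 0.05,"travel": [-0.01,0.09,-0.036],"twist": 0},
  {"fingers": 0.05,"travel": [-0.01,0.13,-0.052],"twist": 0},
  {"fingers": 0.05,"travel": [-0.01,0.17,-0.068],"twist": 0},
  {"fingers": 0.05,"travel": [-0.01,0.21,-0.083],"twist": 0},
  {"fingers": 0.05,"travel": [-0.01,0.245,-0.097],"twist": 0},
  {"fingers": 0.05,"travel": [-0.01,0.265,-0.104],"twist": 0},
  {"fingers": 0.05,"travel": [-0.01,0.2735,-0.1077],"twist": 0},
  {"fingers": 0.05,"travel": [-0.01,0.2735,-0.1077],"twist": 0},
])

```text
t: 27.5
tool_pos: [0.5632, 0.0122, 0.1733]
tcp_rot: [[-0.0, 0.094, -0.996], [0.0, -0.996, -0.094], [-1.0, -0.0, 0.0]]
force: [-0.8, 0.1, -1.0]
width: 0.0587
```

```bash
python3 - <<'E'
from h import *
o=st();snap('side','s18.png');crop('s18.png','s18c.png',220,130,380,290,4);snap('wrist','w18.png');go(.563,.012,.08)
E
```

```text
t 27.5 tcp [563.2  12.2 173.3] yaw -84.6 F [-0.8  0.1 -1. ] w 58.7 j [-0.04  0.36  1.52  0.    1.26  1.43]
travel [93.4  0.9  0.1] mm
```

View pics/s18c.png

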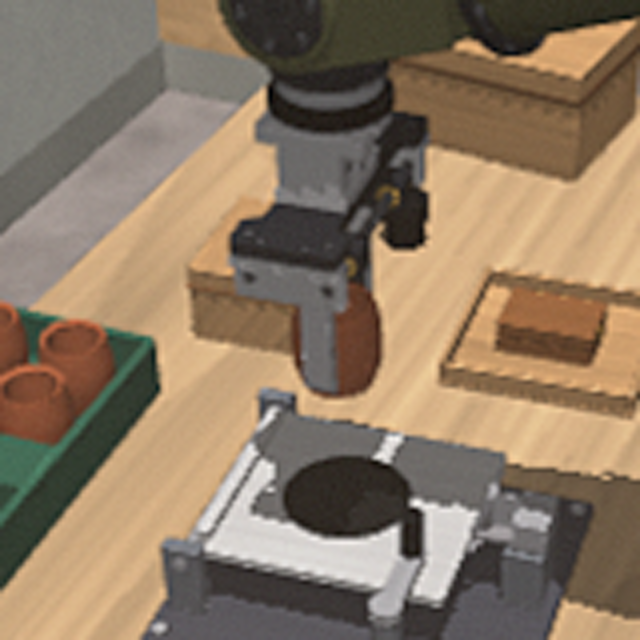

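View pics/w18.png

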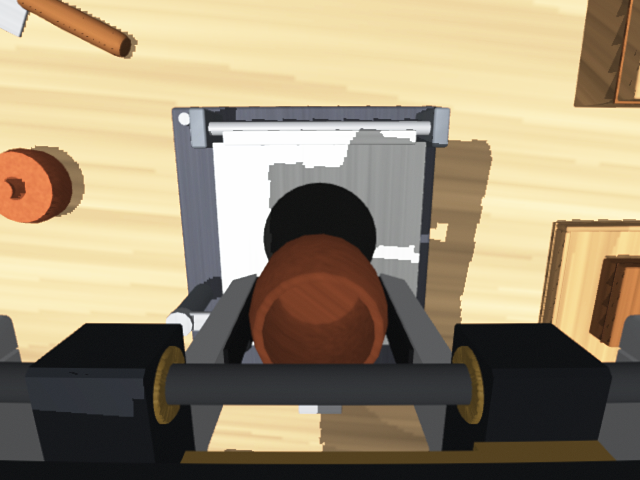

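Request:
carry_out([
  {"fingers": 0.05,"travel": [0.015,0.0005,0],"twist": 0},
  {"fingers": 0.05,"travel": [0.035,0.0005,0],"twist": 0},
  {"fingers": 0.05,"travel": [0.055,0.0005,0],"twist": 0},
  {"fingers": 0.05,"travel": [0.072,0.0005,0],"twist": 0},
  {"fingers": 0.05,"travel": [0.084,0.0005,0],"twist": 0},
  {"fingers": 0.05,"travel": [0.091,0.0005,0],"twist": 0},
  {"fingers": 0.05,"travel": [0.095,0.0005,0],"twist": 0},
  {"fingers": 0.05,"travel": [0.097,0.0005,0],"twist": 0},
  {"fingers": 0.05,"travel": [0.097,0.0005,0],"twist": 0},
  {"fingers": 0.05,"travel": [0.097,0.0005,0],"twist": 0},
])

```text
t: 28.85
tool_pos: [0.5635, 0.0115, 0.0768]
tcp_rot: [[0.001, 0.094, -0.996], [-0.0, -0.996, -0.094], [-1.0, 0.0, -0.001]]
force: [-0.6, 0.2, -1.0]
width: 0.0585
```

```bash
python3 - <<'E'
from h import *
o=st();snap('side','s19.png');crop('s19.png','s19c.png',250,170,370,290,5)
E
```

```text
t 28.85 tcp [563.5  11.5  76.8] yaw -84.6 F [-0.6  0.2 -1. ] w 58.5 j [-0.04  0.47  1.61 -0.    1.06  1.43]
```

View pics/s19c.png

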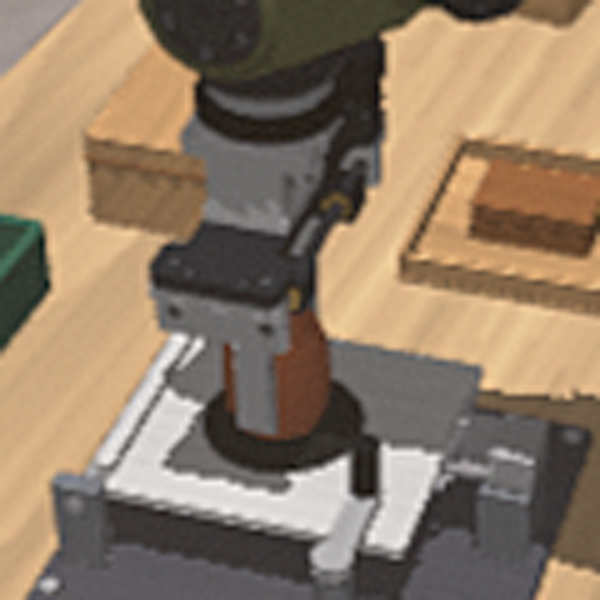

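Request:
carry_out([
  {"fingers": 0.05,"travel": [0.001,0,0],"twist": 0},
  {"fingers": 0.05,"travel": [0.0015,0,0],"twist": 0},
  {"fingers": 0.05,"travel": [0.002,0,0],"twist": 0},
  {"fingers": 0.05,"travel": [0.0025,0,0],"twist": 0},
  {"fingers": 0.05,"travel": [0.003,0,0],"twist": 0},
  {"fingers": 0.05,"travel": [0.0035,0,0],"twist": 0},
  {"fingers": 0.05,"travel": [0.004,0,0],"twist": 0},
  {"fingers": 0.05,"travel": [0.0045,0,0],"twist": 0},
  {"fingers": 0.05,"travel": [0.005,0,0],"twist": 0},
  {"fingers": 0.05,"travel": [0.005,0,0],"twist": 0},
])

```text
t: 30.15
tool_pos: [0.5635, 0.0116, 0.0718]
tcp_rot: [[0.0, 0.094, -0.996], [0.0, -0.996, -0.094], [-1.0, 0.0, -0.0]]
force: [-2.8, 0.6, 5.3]
width: 0.0583
```

Request:
carry_out([
  {"fingers": 0.05,"travel": [-0.0005,0,0],"twist": 0},
  {"fingers": 0.062,"travel": [-0.0005,0,0],"twist": 0},
  {"fingers": 0.07,"travel": [-0.0005,0,0],"twist": 0},
  {"fingers": 0.085,"travel": [-0.0005,0,0],"twist": 0},
  {"fingers": 0.094,"travel": [-0.0005,0,0],"twist": 0},
  {"fingers": 0.094,"travel": [-0.0005,0,0],"twist": 0},
  {"fingers": 0.094,"travel": [-0.0005,0,0],"twist": 0},
  {"fingers": 0.094,"travel": [-0.005,0,0],"twist": 0},
  {"fingers": 0.094,"travel": [-0.015,0,0],"twist": 0},
  {"fingers": 0.094,"travel": [-0.03,0,0],"twist": 0},
])

```text
t: 31.4
tool_pos: [0.5634, 0.0116, 0.1024]
tcp_rot: [[-0.0, 0.094, -0.996], [-0.0, -0.996, -0.094], [-1.0, 0.0, 0.0]]
force: [0.0, -0.5, 0.4]
width: 0.0938
```

```bash
python3 - <<'E'
from h import *
o=st();snap('wrist','w20.png')
E
```

```text
t 31.4 tcp [563.4  11.6 102.4] yaw -84.6 F [ 0.  -0.5  0.4] w 93.8 j [-0.04  0.43  1.59 -0.    1.12  1.43]
```

View pics/w20.png

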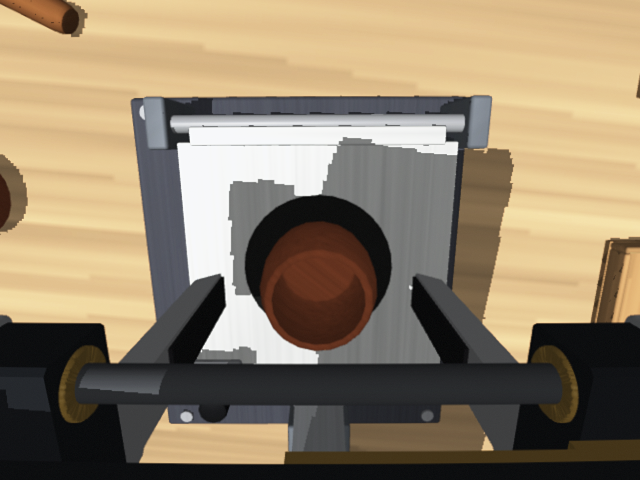

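Cup stands upright inside the pad. Retreat upward.

Request:
carry_out([
  {"fingers": 0.094,"travel": [-0.02,0,0],"twist": 0},
  {"fingers": 0.094,"travel": [-0.045,0,0],"twist": 0},
  {"fingers": 0.094,"travel": [-0.07,0,0],"twist": 0},
  {"fingers": 0.094,"travel": [-0.1,0,0],"twist": 0},
  {"fingers": 0.094,"travel": [-0.13,0,0],"twist": 0},
  {"fingers": 0.094,"travel": [-0.14,0,0],"twist": 0},
  {"fingers": 0.094,"travel": [-0.14,0,0],"twist": 0},
  {"fingers": 0.094,"travel": [-0.14,0,0],"twist": 0},
  {"fingers": 0.094,"travel": [-0.14,0,0],"twist": 0},
  {"fingers": 0.094,"travel": [-0.14,0,0],"twist": 0},
])

```text
t: 32.7
tool_pos: [0.5632, 0.0115, 0.2409]
tcp_rot: [[-0.001, 0.094, -0.996], [0.0, -0.996, -0.094], [-1.0, -0.0, 0.001]]
force: [-0.5, 0.2, -0.5]
width: 0.0938
```

```bash
python3 - <<'E'
from h import *
o=st();snap('wrist','w21.png');snap('side','s21.png');snap('scene','c21.png')
print(proj('wrist',[.5625,.012,.06],o),proj('wrist',[.5625,.012,.12],o))
E
```

```text
t 32.7 tcp [563.2  11.5 240.9] yaw -84.6 F [-0.5  0.2 -0.5] w 93.8 j [-0.04  0.31  1.43 -0.    1.41  1.43]
[318.0452376 220.7786187] [318.02399485 235.39136941]
```

View pics/w21.png

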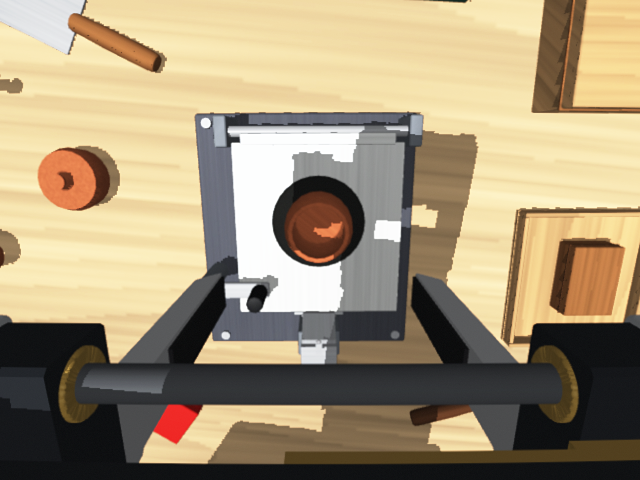

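View pics/s21.png

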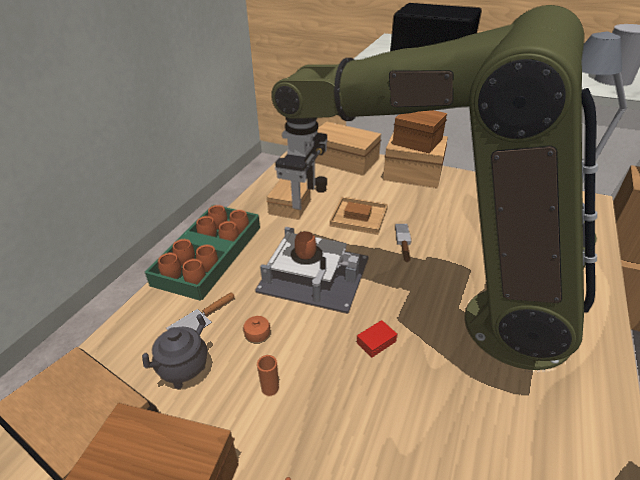

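View pics/c21.png

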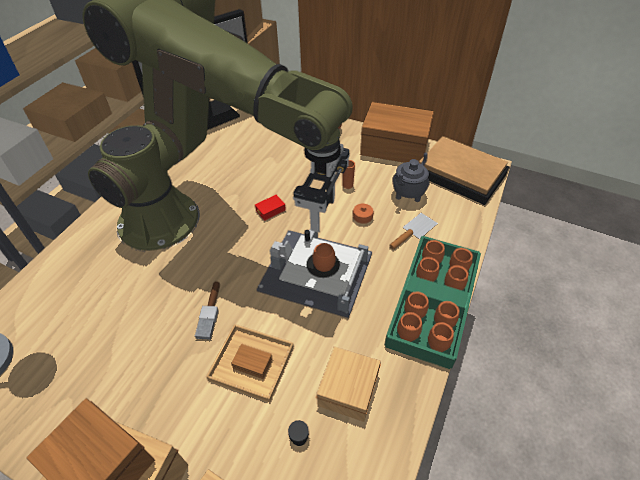

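```bash
python3 - <<'E'
from h import *
crop('w21.png','w21c.png',190,230,330,340,5)
o=get_obs()
for uv in ((226,277.5),(266,279)): print(onz('wrist',uv,.074,o)[:2])
E
```

```text
[0.50150427 0.0955914 ]
[0.50364648 0.05696767]
```

View pics/w21c.png

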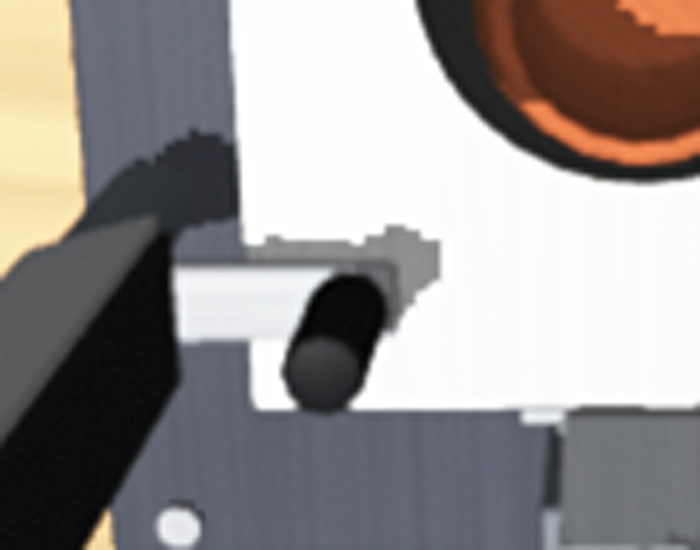

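```bash
python3 -c "
from station import *
print(job_done())"
```

```text
the job is handed in; nothing more can be done
None
```

The job is handed in at about 33 s of the 72 s allowed, all steps done in the order asked:

- **Case:** it came off the plate with the side grip. The tray floor then turned it level in a light grip, and it lies flat near the middle of the tray.
- **Plate:** I pressed it just past level, to about 56 mm at the press point. After I lifted off, the pictures showed it staying level.
- **Lock arm:** I swung it by the knob to its stop. The force there rose to about 23 N, below the 40 N limit.
- **Cup:** the squat barrel cup standing by the tall cup and the lidded pot went down on the pad with about 5 N of contact. It stands upright inside the pad, and the gripper is well clear above it.

In the last pictures (wrist, side and scene), the other things on the table look to be where they were.

Some readings disagreed:

- **Lock angle:** it came out as 1.54 or 1.57 rad depending on which part of the knob I measured. The stop force and the arm lying parallel to the plate's free edge both point to fully in.
- **Plate force:** at 61 mm the wrist force read near zero, where about 10 N was expected. I pressed on to 56 mm to be sure, and it read 8 N there.
- **Stand base:** my first fit wrongly took the base as centred on the stand's origin. Fitting the plate's corners as well corrected it.

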